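# Set the tilting angle table to 30 degrees on setting blocks

### The job

Set the tilting angle table to 30 degrees: raise its plate, stack the right two of the three setting blocks on the base where the roller will come down, and lower the plate under control, never letting it drop, until the roller rests on the stack. Then press it down firmly (about 15 N) for a moment so that nothing is left loose, and let go, leaving it resting there at 30 degrees. Do not disturb the glue bottle, the tape roll or the cup.

Things in the scene. Friction and masses are not known exactly. Their poses are not given: they have to be found in the camera images.
- fixture: The tilting angle table (sine plate), fixed to the bench. Grey base 192 x 130 mm and 12 mm thick, its top 12 mm above the bench. Origin: on the bench, below the hinge pin. Its x axis points from the hinge pin to the free end, z up, y along the hinge pin. The base reaches from x = -20 to x = +172 mm and y = -65 to +65 mm.
- plate (a joint): Angle of the tilting plate in rad: 0 lying flat (where it starts), growing as the free end rises, stop at 1.48. The hinge has friction and the plate is heavy (about 0.8 kg): raised beyond about 1.2 rad it stays where it is left, from about 1 rad downwards it falls by its own weight. Some 5 to 8 N at the handle lift it. Aluminium plate 160 x 120 x 12 mm, its underside 10 mm above the line from hinge pin to roller axis.
- hinge (a point): Middle of the hinge pin axis, 20 mm above the bench (8 mm above the base's top); the plate turns about this axis (the fixture's y).
- handle (a point): Centre of the plate's black handle: a bar of 20 mm diameter and 36 mm length, parallel to the hinge pin, on a 10 mm wide stem at the middle of the free end. It lies 200 mm from the hinge axis along the plate and 16 mm above the line from hinge to roller axis (36 mm above the bench when flat). Gripped on its two flat ends (36 mm, fingers closing along the fixture's y) it pivots between the fingers as the plate turns.
- roller (a point): Middle of the axis of the roller under the free end: steel, radius 8 mm, 100 mm long, parallel to the hinge pin and 150 mm from it. Flat, it touches the base's top; so a stack of height H on the base holds the plate at the angle whose sine is H / 150 mm. At 30 degrees the roller's axis stands 130 mm from the hinge pin, level distance (x = 130 mm of the fixture).
- block_tall: Setting block, aluminium, 40 x 30 mm (its x and y) and 45 mm high, about 0.15 kg, loose, upright on the bench. Origin: centre of its underside. In the stack the 40 mm side lies along the fixture's x.
- block_mid: Setting block, aluminium, 40 x 30 mm (its x and y) and 30 mm high, about 0.1 kg. Origin: centre of its underside. Same stance.
- block_low: Setting block, aluminium, 40 x 30 mm (its x and y) and 20 mm high, about 0.07 kg. Origin: centre of its underside. Same stance.
- glue: Bystander: white glue bottle, 56 mm diameter, 150 mm high. Origin: centre of its underside.
- tape_roll: Bystander: tape roll lying flat, 100 mm diameter, 24 mm high. Origin: centre of its underside.
- screw_cup: Bystander: open steel cup, 72 mm diameter, 60 mm high. Origin: centre of its underside.
Things that resemble listed ones, but are neither listed nor needed, are in the scene too. Leave any orange or purple look-alike of the block_mid alone.

How it is judged (in metres and radians):
On the way:
1. the plate, its roller on the stack of the tall and the middle block, is pressed down onto it with more than 8 N (value of joint plate between 0.485 and 0.56 rad and x of block_tall in the frame of fixture between 0.116 and 0.144 m and y of block_tall in the frame of fixture between -0.03 and 0.03 m and angle between each of block_tall, block_mid's own z axis and vertical below 0.04 rad and x of block_mid in the frame of fixture between 0.116 and 0.144 m and y of block_mid in the frame of fixture between -0.03 and 0.03 m and contact force between block_tall and block_mid above 8 N and (contact force between plate and block_tall above 8 N or contact force between plate and block_mid above 8 N)), for 0.2 s.
At the end, for the whole second after the job is handed in: The plate rests at 30 degrees (+-1.5) with over 0.5 N on the stack of tall and middle blocks, either on top; both upright, one on the other, within 14 mm (along the fixture's x) of the place 130 mm from the hinge pin and 30 mm of the middle sideways; all at rest (value of joint plate between 0.497 and 0.55 rad and x of block_tall in the frame of fixture between 0.116 and 0.144 m and y of block_tall in the frame of fixture between -0.03 and 0.03 m and angle between each of block_tall, block_mid's own z axis and vertical below 0.04 rad and x of block_mid in the frame of fixture between 0.116 and 0.144 m and y of block_mid in the frame of fixture between -0.03 and 0.03 m and contact force between block_tall and block_mid above 0.5 N and (contact force between plate and block_tall above 0.5 N or contact force between plate and block_mid above 0.5 N) and velocity of joint plate between -0.03 and 0.03 rad/s and linear speed of each of block_tall, block_mid below 0.01 m/s); the robot touches nothing.
It fails at once if the plate is dropped (it falls faster than 2.5 rad/s) (velocity of joint plate below -2.5 rad/s).
It fails at once if the stack is crushed (more than 70 N) (contact force between plate and block_tall above 70 N or contact force between plate and block_mid above 70 N).
It fails at once if the glue bottle is moved by more than 30 mm (distance of glue from where it was at the start of the episode above 0.03 m).
It fails at once if the tape roll is moved by more than 30 mm (distance of tape_roll from where it was at the start of the episode above 0.03 m).
It fails at once if the steel cup is moved by more than 30 mm (distance of screw_cup from where it was at the start of the episode above 0.03 m).
It also fails if it takes over 72 s, if anything falls off the work surface, if the arm or the gripper's body presses on something with over 40 N, if the wrist force passes 120 N, or if a joint passes its speed limit or range.

### The arm

A 7-joint arm with a two-finger parallel gripper is mounted at the origin on the work surface. World frame = base frame: x ahead of the robot, y to its left, z up, the work surface at z = 0. Lengths are in m, angles in degrees, forces in N, time in s.
With the tool pointing down it reaches from about 0.425 to 0.875 m from the base axis. Payload 4.7 kg.
Tool frame: the origin (TCP) lies between the finger pads; the fingertips stand 14 mm ahead of it and the grasp point (between the pads) lies 5 mm behind it (env.tip_reach is the distance from the TCP to the fingertips, in m); z points along the fingers, y is the direction in which the jaws open and shut (so a half turn about z gives the same grasp; the last joint's range is limited). The gripper opens to 87 mm and grips with 3 to 60 N. Pads are 19 mm wide; open, the fingers measure 117 mm over their backs; the gripper's body (75 mm by 190 mm) begins 51 mm behind the grasp point.
Start: joints at [-71.385, 18.392, -4.016, 83.108, 1.295, 78.541, -3.26], TCP at [0.199, 0.619, 0.237] pointing down, gripper open.
Joint ranges: [-163.93, 163.93], [-17.29, 119.83], [-79.2, 71.16], [3.27, 140.29], [-89.18, 269.18], [5.43, 117.66], [-154.24, 154.24]. Speed limits (degrees/s): [147.25, 147.25, 180, 180, 180, 180, 180].

### API

Orientations are given as [roll, pitch, yaw] about the fixed x, y, z axes, in that order (R = Rz(yaw) Ry(pitch) Rx(roll)).
In Python, from cell import env gives the robot as it stands. The module is installed in compiled form; this text tells all that it offers.
- The arm moves only by the shell command python3 -m pendant 'ROWS' [FORCE]. ROWS is JSON, a list of rows, each an object of numbers: "rx", "ry", "rz": the turn, a rotation vector about the tool's x, y, z in degrees; "tx", "ty", "tz": the shift along the tool's x, y, z in mm; "jaw": the finger opening in mm, from 0 to 87. In form: [{"rx": .., "ry": .., "rz": .., "tx": .., "ty": .., "tz": .., "jaw": ..}, ...]. A call has 1 to 20 rows; each row shifts and turns the commanded pose from where the row before left it, along the tool's axes as they then stand; what a row does not reach is not made up. A row lasts 1/12 s, in which the tool goes at most 41.7 mm and 7.16 degrees, less where a joint would pass 70% of its speed; a pose out of reach is approached as far as the arm can. A call with a gripper value outside its range is refused whole. The fingers move at their own pace and stop on an object; FORCE is the grip in N (left out, the last holds). Time passes only in rows, so rows that do not move let the fingers close. It gives the time, the measured TCP pose, the force and the opening at its end, in the units of the state.
- env.get_obs(): the state, without advancing time (a new reading comes with each control period).
- env.read_camera(name): name is "scene" or "top" or "wrist"; returns a dict with "img" (384x512x3 uint8, red, green, blue), "range_z" (384x512 float32, m along the optical axis (not along the pixel's ray), 0 where there is no reading), "vertical_fov" (degrees; the focal length in pixels is half the picture's height over the tangent of half this angle, whatever the lens; pixels are square), "cx", "cy" (the principal point, pixels), "world_to_cam" (4x4, takes a point from world to camera coordinates). Camera axes: x right, y up, looking along -z (the intrinsics and any distortion apply to the point x, -y, -z); pixel columns grow to the right and rows downward; lengths in m; the calibration is good to about 2 mm. The wrist camera is an equidistant fisheye: a pixel r from the principal point sees the ray r / f radians off the axis. A picture is of the moment at which its call begins.
- env.sign_off(): hands the job in, once; it reports no verdict.
The state is a dict: "time_s": time; "qpos": joint angles; "joint_velocities": joint speeds; "effort": joint torques, N m; "tool_pos": TCP position; "tool_rot": TCP orientation; "force": force on the tool from outside, world axes, zero at the start; "wrist_torque": the same for the moment, N m; "grip_width": finger opening in m.
Only numpy, scipy, OpenCV 4.12 (cv2) and the standard library are available. Lean on these libraries where they do the work, as an engineer would, in place of code of your own. Each camera call takes 0.05 s, during which the arm holds its last target.

## Working session

There is one attempt and no reset: what is moved stays moved. The work goes in short steps, Python scripts to look and compute and a shell command to move; the robot and the scene stay as the last step left them, time stands still between calls to the robot, and variables do not carry over. Pictures are saved under pics/ and viewed, and the job is handed in when it is done.

```bash
mkdir -p pics; cat > h.py <<'E'
from cell import env
import numpy as np, cv2
def cam(name):
    return env.read_camera(name)
def save(c,fn): cv2.imwrite('pics/'+fn,c['img'][:,:,::-1])
def f(c): return 192/np.tan(np.radians(c['vertical_fov'])/2)
def pts(c):
    h,w=c['range_z'].shape; u,v=np.meshgrid(np.arange(w),np.arange(h)); z=c['range_z'].astype(float)
    F=f(c); X=(u-c['cx'])/F*z; Y=-(v-c['cy'])/F*z
    P=np.stack([X,Y,-z,np.ones_like(z)],-1)
    return (P@np.linalg.inv(c['world_to_cam']).T)[...,:3]
E
python3 - <<'E'
from h import *
print(env.get_obs())
for n in('scene','top','wrist'):
    c=cam(n); save(c,n+'0.png'); print(n,c['vertical_fov'],c['cx'],c['cy'],[k for k in c]); print(np.linalg.inv(c['world_to_cam']).round(3))
E
```

```text
{'time_s': 0.0, 'qpos': array([-71.38677103,  18.43854523,  -4.01579925,  83.17420232,
         1.29542563,  78.54186324,  -3.25970264]), 'joint_velocities': array([ 0.00886393, -0.03286101, -0.00419096,  0.09893668, -0.07039215,
       -0.00529292, -0.00937416]), 'effort': array([ 8.08609566e-04, -4.91279376e+01, -4.03440781e-01, -3.12542689e+01,
       -6.38661068e-02,  4.34962485e-02,  1.88042814e-04]), 'tool_pos': array([0.19864543, 0.61834696, 0.2354735 ]), 'tool_rot': array([-1.79890658e+02,  6.12619901e-03,  1.62197147e+02]), 'force': array([ 0.05789604, -0.31680549, -0.87695315]), 'wrist_torque': array([-0.01088201, -0.00149029,  0.01948283]), 'grip_width': 0.08685128334250491}
scene 57.37654304309483 256.93954770194324 198.0753995099582 ['img', 'range_z', 'vertical_fov', 'cx', 'cy', 'world_to_cam']
[[ 0.733 -0.41   0.542  1.105]
 [ 0.68   0.424 -0.599 -0.609]
 [ 0.016  0.808  0.59   0.695]
 [ 0.     0.     0.     1.   ]]
top 56.99487927824583 253.04074834632402 192.894530641948 ['img', 'range_z', 'vertical_fov', 'cx', 'cy', 'world_to_cam']
[[-2.500e-02  9.830e-01 -1.830e-01  3.560e-01]
 [-1.000e+00 -2.400e-02  5.000e-03  1.900e-02]
 [ 1.000e-03  1.830e-01  9.830e-01  1.005e+00]
 [ 0.000e+00  0.000e+00  0.000e+00  1.000e+00]]
wrist 65.70646984690485 255.66693546803305 187.70697409553 ['img', 'range_z', 'vertical_fov', 'cx', 'cy', 'world_to_cam']
[[ 0.306 -0.92  -0.244  0.132]
 [ 0.952  0.295  0.08   0.64 ]
 [-0.002 -0.257  0.967  0.385]
 [ 0.     0.     0.     1.   ]]
```

View pics/scene0.png

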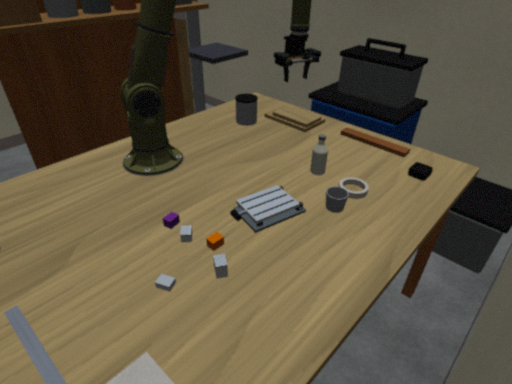

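View pics/top0.png

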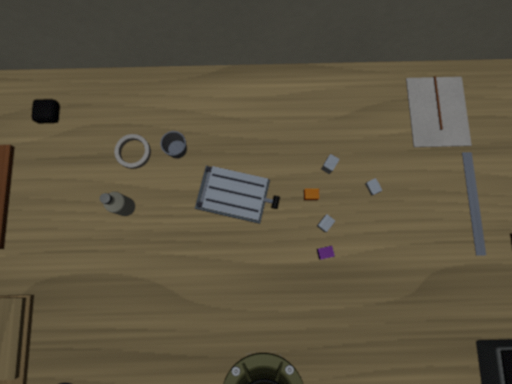

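View pics/wrist0.png

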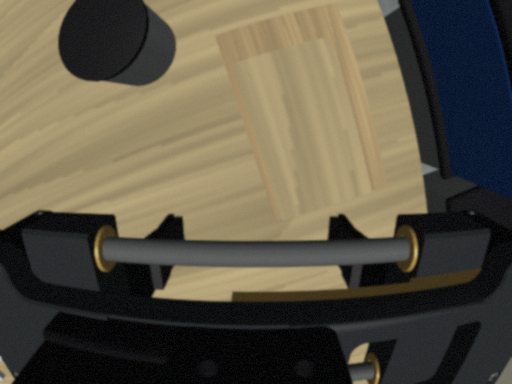

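Scene: the table is at (268,207), its handle at (237,213), and grey blocks are at (186,233), (220,265) and (165,282). The orange (215,241) and purple (171,219) look-alikes are to be left alone. In the top view the grey blocks are at (331,163), (327,223) and (374,187). Heights will tell the blocks apart.

```bash
cat > meas.py <<'E'
from h import *
def blocks(c,draw=None):
    P=pts(c); out=[]
    x,y,z=P[...,0],P[...,1],P[...,2]
    m=((z>0.012)&(x>0.2)&(x<0.9)&(y>-0.5)&(y<0.55)&(c['range_z']>0)).astype(np.uint8)
    n,l,s,ce=cv2.connectedComponentsWithStats(m)
    for i in range(1,n):
        if s[i,4]<25: continue
        mk=l==i; h=np.percentile(z[mk],90); t=mk&(z>h-0.006)
        Q=np.c_[x[t],y[t]].astype(np.float32)*1000
        r=cv2.minAreaRect(Q)
        print('px',ce[i].round(),'n',s[i,4],'h',round(h,4),'mean',Q.mean(0).round(1),'rect',np.round(r[0],1),np.round(r[1],1),round(r[2],1),'rgb',c['img'][t].mean(0).round())
E
python3 - <<'E'
from meas import *
for n in('top','scene'):
    c=cam(n);print(n);blocks(c)
    crop=c['img'][130:270,180:400] if n=='top' else c['img'][170:300,130:330]
    cv2.imwrite(f'pics/crop_{n}.png',cv2.resize(crop,None,fx=3.5,fy=3.5,interpolation=cv2.INTER_CUBIC)[:,:,::-1])
E
```

```text
top
px [173. 143.] n 379 h 0.0612 mean [682.9 236. ] rect [680.8 234.1] [68.3 69. ] 88.7 rgb [68. 69. 72.]
px [132. 150.] n 484 h 0.0269 mean [673.4 360.2] rect [673.4 360. ] [98.1 98. ] 1.1 rgb [111. 109. 106.]
px [330. 163.] n 191 h 0.0475 mean [ 619.1 -207.7] rect [ 619.4 -208.3] [29.7 40.8] 57.2 rgb [109. 114. 121.]
px [235. 193.] n 3004 h 0.0449 mean [537.   58.5] rect [534.1  43.1] [206.  120.1] 75.8 rgb [100. 106. 113.]
px [374. 186.] n 161 h 0.0228 mean [ 552.4 -331.4] rect [ 552.7 -331.8] [39.1 30.3] 24.6 rgb [110. 115. 121.]
px [311. 193.] n 181 h 0.0325 mean [ 533.3 -150.9] rect [ 533.6 -151.1] [39.9 29.4] 87.5 rgb [126.  80.  29.]
px [118. 203.] n 609 h 0.1496 mean [512.6 377.1] rect [512.9 377.4] [23.2 25.6] 1.0 rgb [80. 81. 79.]
px [326. 222.] n 177 h 0.0323 mean [ 450.8 -187.2] rect [ 450.6 -187.2] [29.9 40.9] 49.7 rgb [110. 116. 122.]
px [326. 252.] n 176 h 0.0325 mean [ 370.4 -181.3] rect [ 370.3 -181.4] [29.8 39.4] 10.7 rgb [ 85.  49. 100.]
scene
px [285.  61.] n 74 h 0.3306 mean [208.1 529.4] rect [208.4 529.5] [21.8 11.7] 81.8 rgb [15. 14. 14.]
px [319. 156.] n 476 h 0.1347 mean [516.  372.4] rect [513.6 376.5] [28.1 23.3] 80.3 rgb [73. 72. 64.]
px [342. 194.] n 701 h 0.0562 mean [681.4 232.9] rect [680.3 232.3] [68.  69.8] 31.7 rgb [63. 64. 64.]
px [265. 205.] n 1587 h 0.0426 mean [540.4  51.8] rect [532.8  42.2] [207.2 125.1] 75.7 rgb [125. 132. 139.]
px [170. 219.] n 159 h 0.0301 mean [ 372.3 -183.6] rect [ 371.2 -182.9] [32.  41.6] 13.9 rgb [81. 36. 98.]
px [185. 232.] n 151 h 0.0304 mean [ 452.7 -190.1] rect [ 451.2 -189.1] [28.6 44.8] 51.9 rgb [133. 139. 143.]
px [214. 240.] n 185 h 0.0301 mean [ 535.4 -153.2] rect [ 533.7 -152. ] [41.8 32.2] 88.0 rgb [154.  80.   5.]
px [220. 264.] n 250 h 0.0454 mean [ 620.8 -210.2] rect [ 618.6 -208.6] [29.8 43.6] 56.3 rgb [133. 140. 145.]
px [164. 281.] n 188 h 0.0209 mean [ 554.2 -333.2] rect [ 552.4 -332.4] [41.1 31.7] 21.9 rgb [133. 139. 145.]
```

View pics/crop_top.png

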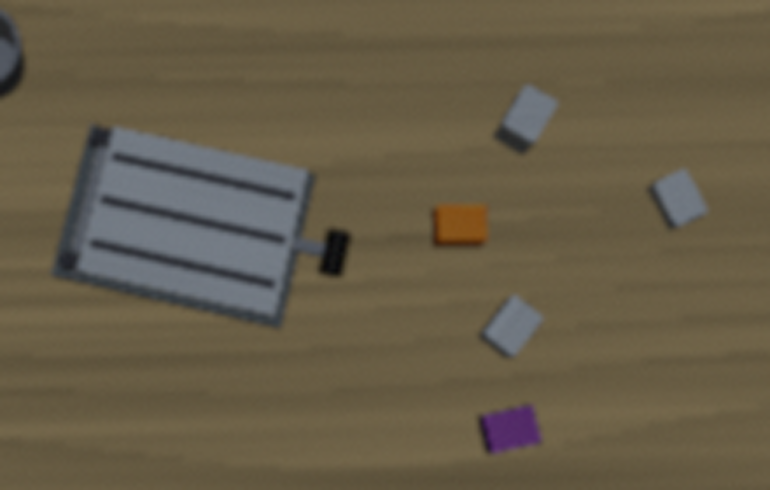

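View pics/crop_scene.png

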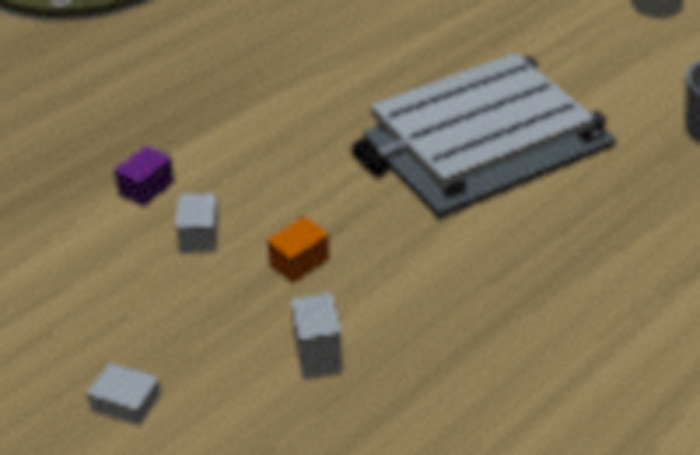

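Heights identify the blocks: tall (45 mm) is scene (220,264) / top (330,163), mid (30 mm, grey) is scene (185,232) / top (326,222), and low (20 mm) is scene (164,281). Orange (214,240) and purple (170,219) are the look-alikes. The crops confirm this. Next I'll fix the fixture's frame.

```bash
python3 - <<'E'
from h import *
for n in('top','scene'):
    c=cam(n); P=pts(c); x,y,z=np.moveaxis(P,-1,0); g=c['img'].max(-1).astype(int); 
    reg=(abs(x-.54)<.15)&(y<.19)&(y>-.10)&(c['range_z']>0)
    off=.002 if n=='top' else 0
    pl=reg&(z>.038)&(z<.050)&(g>60); ha=reg&(g<45)&(z>.020)&(y<-.01)&(x<.56)
    l=cv2.connectedComponentsWithStats(pl.astype(np.uint8)); k=1+np.argmax(l[2][1:,4]); pl=cv2.morphologyEx((l[1]==k).astype(np.uint8),cv2.MORPH_OPEN,np.ones((5,5)))>0
    r=cv2.minAreaRect((np.c_[x[pl],y[pl]]*1000).astype(np.float32)); print(n,'plate',np.round(r[0],1),np.round(r[1],1),r[2], z[pl].mean())
    print('handle',ha.sum(),x[ha].mean(),y[ha].mean(),np.percentile(z[ha],[5,50,95]),cv2.minAreaRect((np.c_[x[ha],y[ha]]*1000).astype(np.float32)))
    ba=reg&(z>.006)&(z<.056)&(y>-.035)
    r2=cv2.minAreaRect((np.c_[x[ba],y[ba]]*1000).astype(np.float32)); print('base+',r2)
    yaw=np.radians(r[2]-180 if r[2]>45 else r[2]-90); d=np.array([np.cos(yaw),np.sin(yaw)]); e=np.array([-d[1],d[0]])
    Q=np.c_[x[ba],y[ba]]; s=Q@d; t=Q@e; print('s range',np.percentile(s,[.3,99.7]),'t',np.percentile(t,[.3,99.7]))
    H=np.array([x[ha].mean(),y[ha].mean()]); print('handle s,t',H@d,H@e,'plate c',np.array(r[0])@d,np.array(r[0])@e, 'yaw',np.degrees(yaw))
E
```

```text
top plate [539.7  64.3] [161.1 120.9] 75.71358489990234 0.04266872855749211
handle 70 0.509123368082253 -0.04594019540391291 [0.04101629 0.04533503 0.04745445] ((509.02215576171875, -46.074764251708984), (15.993016242980957, 32.51223373413086), 75.39936065673828)
base+ ((544.2321166992188, 73.47158813476562), (276.90240478515625, 214.84620666503906), 1.6550205945968628)
s range [-0.29896416 -0.09804439] t [0.44202178 0.56963796]
handle s,t -0.08111653095712137 0.5047149828236224 plate c -195.46125222380402 507.1853833267467 yaw -104.28641510009766
scene plate [539.2  61.2] [163.4 122.9] 76.01927947998047 0.041057632716805986
handle 54 0.5157363207837994 -0.050134492014971895 [0.03330761 0.04280529 0.04583043] ((513.8535766601562, -48.247962951660156), (32.77573013305664, 22.825056076049805), 6.775962829589844)
base+ ((542.6968994140625, 64.9192886352539), (208.23782348632812, 129.44921875), 74.45814514160156)
s range [-0.29091332 -0.09509241] t [0.44693977 0.57411759]
handle s,t -0.07595015410459585 0.5125709648006775 plate c -189.59877487451143 508.40475903032046 yaw -103.98072052001953
```

```bash
cat > go.py <<'E'
import sys,numpy as np
from cell import env
from scipy.spatial.transform import Rotation as R
a=list(map(float,sys.argv[1:]))  # x y z(mm) yaw, rotation applied first then shift
o=env.get_obs(); r=R.from_euler('xyz',o['tool_rot'],degrees=True); t=R.from_euler('xyz',[180,0,a[3]],degrees=True)
p=o['tool_pos']*1000; d=np.array(a[:3])-p
print('t',round(o['time_s'],2),'p',p.round(1),'rot',o['tool_rot'].round(2),'F',o['force'].round(1),'w',round(o['grip_width']*1000,1))
print('turn',(r.inv()*t).as_rotvec(degrees=True).round(1),'shift(now axes)',r.inv().apply(d).round(1),'shift(after turn)',t.inv().apply(d).round(1))
E
cat > fix.py <<'E'
import sys,numpy as np
# fixture x,z -> world ; H=hinge
yaw=np.radians(-104.2); d=np.array([np.cos(yaw),np.sin(yaw)]); H=np.array([560,147.4])
def w(x,y=0): return H+x*d+y*np.array([-d[1],d[0]])
def handle(deg):
    a=np.radians(deg)+np.arctan2(16,200); q=np.hypot(200,16); x=q*np.cos(a); return *w(x),20+q*np.sin(a),x
E
python3 go.py 511 -46.5 237 75.8
```

```text
t 0.35 p [198.8 618.7 236.3] rot [-179.98    0.    162.19] F [-0.6 -0.3 -0.2] w 86.7
turn [-0.   0.  86.4] shift(now axes) [-5.007e+02 -5.379e+02 -4.000e-01] shift(after turn) [-568.3  465.9   -0.7]
```

```bash
python3 -m pendant '[{"tx":-25,"ty":-26.8,"jaw":70},{"tx":-25,"ty":-26.8,"jaw":70},{"tx":-25,"ty":-26.8,"jaw":70},{"tx":-25,"ty":-26.8,"jaw":70},{"tx":-25,"ty":-26.8,"jaw":70},{"tx":-25,"ty":-26.8,"jaw":70},{"tx":-25,"ty":-26.8,"jaw":70},{"tx":-25,"ty":-26.8,"jaw":70},{"tx":-25,"ty":-26.8,"jaw":70},{"tx":-25,"ty":-26.8,"jaw":70},{"tx":-25,"ty":-26.8,"jaw":70},{"tx":-25,"ty":-26.8,"jaw":70},{"tx":-25,"ty":-26.8,"jaw":70},{"tx":-25,"ty":-26.8,"jaw":70},{"tx":-25,"ty":-26.8,"jaw":70},{"tx":-25,"ty":-26.8,"jaw":70},{"tx":-25,"ty":-26.8,"jaw":70},{"tx":-25,"ty":-26.8,"jaw":70},{"tx":-25,"ty":-26.8,"jaw":70},{"tx":-25,"ty":-26.8,"jaw":70}]' 40; python3 go.py 511 -46.5 120 75.8
```

```text
t 0.35 p [198.8 618.7 236.3] rot [-179.98    0.    162.19] F [-0.6 -0.3 -0.2] w 86.7
turn [-0.   0.  86.4] shift(now axes) [-500.7 -537.9  116.6] shift(after turn) [-568.3  465.9  116.3]invalid input at $[0]: expected keys rx, ry, rz, tx, ty, tz, jaw
```

```bash
python3 -m pendant '[{"rx":0,"ry":0,"rz":0,"tx":-25,"ty":-26.8,"tz":0,"jaw":70},{"rx":0,"ry":0,"rz":0,"tx":-25,"ty":-26.8,"tz":0,"jaw":70},{"rx":0,"ry":0,"rz":0,"tx":-25,"ty":-26.8,"tz":0,"jaw":70},{"rx":0,"ry":0,"rz":0,"tx":-25,"ty":-26.8,"tz":0,"jaw":70},{"rx":0,"ry":0,"rz":0,"tx":-25,"ty":-26.8,"tz":0,"jaw":70},{"rx":0,"ry":0,"rz":0,"tx":-25,"ty":-26.8,"tz":0,"jaw":70},{"rx":0,"ry":0,"rz":0,"tx":-25,"ty":-26.8,"tz":0,"jaw":70},{"rx":0,"ry":0,"rz":0,"tx":-25,"ty":-26.8,"tz":0,"jaw":70},{"rx":0,"ry":0,"rz":0,"tx":-25,"ty":-26.8,"tz":0,"jaw":70},{"rx":0,"ry":0,"rz":0,"tx":-25,"ty":-26.8,"tz":0,"jaw":70},{"rx":0,"ry":0,"rz":0,"tx":-25,"ty":-26.8,"tz":0,"jaw":70},{"rx":0,"ry":0,"rz":0,"tx":-25,"ty":-26.8,"tz":0,"jaw":70},{"rx":0,"ry":0,"rz":0,"tx":-25,"ty":-26.8,"tz":0,"jaw":70},{"rx":0,"ry":0,"rz":0,"tx":-25,"ty":-26.8,"tz":0,"jaw":70},{"rx":0,"ry":0,"rz":0,"tx":-25,"ty":-26.8,"tz":0,"jaw":70},{"rx":0,"ry":0,"rz":0,"tx":-25,"ty":-26.8,"tz":0,"jaw":70},{"rx":0,"ry":0,"rz":0,"tx":-25,"ty":-26.8,"tz":0,"jaw":70},{"rx":0,"ry":0,"rz":0,"tx":-25,"ty":-26.8,"tz":0,"jaw":70},{"rx":0,"ry":0,"rz":0,"tx":-25,"ty":-26.8,"tz":0,"jaw":70},{"rx":0,"ry":0,"rz":0,"tx":-25,"ty":-26.8,"tz":0,"jaw":70}]' 40; python3 go.py 511 -46.5 120 75.8
```

```text
time_s: 2.02
tool_pos: [0.5114, -0.046, 0.237]
tool_rot: [179.9, 0.1, 162.2]
force: [0.7, -0.2, -0.1]
grip_width: 0.0701
t 2.02 p [511.4 -46.  237. ] rot [1.7994e+02 5.0000e-02 1.6220e+02] F [ 0.7 -0.2 -0.1] w 70.1
turn [ 0.1 -0.  86.4] shift(now axes) [  0.4  -0.7 117. ] shift(after turn) [ -0.5  -0.3 117. ]
```

Good tracking. I'll turn 86.4° and descend 117 mm together, since both are along the tool's z.

```bash
python3 -m pendant '[{"rx":0,"ry":0,"rz":7,"tx":0,"ty":0,"tz":9,"jaw":70},{"rx":0,"ry":0,"rz":7,"tx":0,"ty":0,"tz":9,"jaw":70},{"rx":0,"ry":0,"rz":7,"tx":0,"ty":0,"tz":9,"jaw":70},{"rx":0,"ry":0,"rz":7,"tx":0,"ty":0,"tz":9,"jaw":70},{"rx":0,"ry":0,"rz":7,"tx":0,"ty":0,"tz":9,"jaw":70},{"rx":0,"ry":0,"rz":7,"tx":0,"ty":0,"tz":9,"jaw":70},{"rx":0,"ry":0,"rz":7,"tx":0,"ty":0,"tz":9,"jaw":70},{"rx":0,"ry":0,"rz":7,"tx":0,"ty":0,"tz":9,"jaw":70},{"rx":0,"ry":0,"rz":7,"tx":0,"ty":0,"tz":9,"jaw":70},{"rx":0,"ry":0,"rz":7,"tx":0,"ty":0,"tz":9,"jaw":70},{"rx":0,"ry":0,"rz":7,"tx":0,"ty":0,"tz":9,"jaw":70},{"rx":0,"ry":0,"rz":7,"tx":0,"ty":0,"tz":9,"jaw":70},{"rx":0,"ry":0,"rz":2.4,"tx":0,"ty":0,"tz":9,"jaw":70}]'; python3 go.py 511 -46.5 31 75.8; python3 - <<'E'
from h import *
c=cam('wrist');save(c,'w1.png')
E
```

```text
time_s: 3.1
tool_pos: [0.511, -0.0443, 0.1193]
tool_rot: [180.0, -0.0, 75.5]
force: [-0.0, 0.2, 0.4]
grip_width: 0.0699
t 3.1 p [511.  -44.3 119.3] rot [ 1.7998e+02 -2.0000e-02  7.5480e+01] F [-0.   0.2  0.4] w 69.9
turn [ 0.  -0.  -0.3] shift(now axes) [-2.2  0.5 88.3] shift(after turn) [-2.2  0.5 88.3]
```

View pics/w1.png

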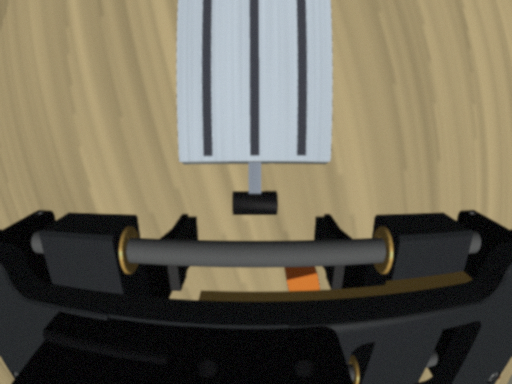

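The wrist view shows the handle centred at (255,204), midway between the fingers at about (185,250) and (325,250), with the plate edges vertical. Yaw and sideways alignment are therefore good. Next I'll ray-cast the handle.

```bash
cat >> h.py <<'E'
def wray(c,u,v,zp):
    F=f(c); dx,dy=u-c['cx'],v-c['cy']; r=np.hypot(dx,dy); th=r/F
    ray=np.array([np.sin(th)*dx/r,-np.sin(th)*dy/r,-np.cos(th)]); M=np.linalg.inv(c['world_to_cam']); dd=M[:3,:3]@ray; o=M[:3,3]
    return (o+dd*(zp-o[2])/dd[2])*1000
E
python3 - <<'E'
from h import *
from fix import *
c=cam('wrist'); g=c['img'].max(-1)
m=np.zeros(g.shape,np.uint8); m[180:222,215:295]=g[180:222,215:295]<50
n,l,s,ce=cv2.connectedComponentsWithStats(m); k=1+np.argmax(s[1:,4]); print(s[k],ce[k])
P=wray(c,*ce[k],.040); print('handle',P); print('predicted',handle(0))
e=np.array([-d[1],d[0]])
for u,v in((179,150),(330,150),(255,161)):
    q=wray(c,u,v,.042)[:2]; print('plate px',u,v,'fix x,y',(q-H)@d,(q-H)@e)
print('handle fix',(P[:2]-H)@d,(P[:2]-H)@e)
E
```

```text
[235 192  43  22 866] [256.06235566 203.24364896]
handle [509.30093891 -46.94618161  40.        ]
predicted (np.float64(510.9385228242395), np.float64(-46.48906997902776), np.float64(36.0), np.float64(200.0))
plate px 179 150 fix x,y 156.81713794665814 -61.30392144343813
plate px 330 150 fix x,y 157.31908708384543 56.13229215425592
plate px 255 161 fix x,y 166.22731541037297 -2.1516730062748466
handle fix 200.84485617903943 -1.4754152533781557
```

```bash
sed -i 's/H=np.array(\[560,147.4\])/H=np.array([558.7,147.5])/' fix.py; python3 go.py 509.7 -46.5 31 75.8; python3 -m pendant '[{"rx":0,"ry":0,"rz":0,"tx":-2.4,"ty":-0.8,"tz":15,"jaw":70},{"rx":0,"ry":0,"rz":0,"tx":0,"ty":0,"tz":20,"jaw":70},{"rx":0,"ry":0,"rz":0,"tx":0,"ty":0,"tz":20,"jaw":70},{"rx":0,"ry":0,"rz":0,"tx":0,"ty":0,"tz":20,"jaw":70},{"rx":0,"ry":0,"rz":0,"tx":0,"ty":0,"tz":13.3,"jaw":70},{"rx":0,"ry":0,"rz":0,"tx":0,"ty":0,"tz":0,"jaw":60},{"rx":0,"ry":0,"rz":0,"tx":0,"ty":0,"tz":0,"jaw":30},{"rx":0,"ry":0,"rz":0,"tx":0,"ty":0,"tz":0,"jaw":30},{"rx":0,"ry":0,"rz":0,"tx":0,"ty":0,"tz":0,"jaw":30},{"rx":0,"ry":0,"rz":0,"tx":0,"ty":0,"tz":0,"jaw":30},{"rx":0,"ry":0,"rz":0,"tx":0,"ty":0,"tz":0,"jaw":30},{"rx":0,"ry":0,"rz":0,"tx":0,"ty":0,"tz":0,"jaw":30}]' 30; python3 go.py 509.7 -46.5 31 75.8
python3 - <<'E'
from fix import *
for a in range(0,81,5):
    h=handle(a); print(a, 'fx',round(h[3],1),'z',round(h[2],1))
from h import *
save(cam('wrist'),'w2.png')
E
```

```text
t 3.2 p [509.9 -44.2 118.4] rot [-1.7986e+02  5.0000e-02  7.5800e+01] F [-1.2  0.  -0.7] w 69.7
turn [-0.1  0.1  0. ] shift(now axes) [-2.2  0.6 87.4] shift(after turn) [-2.2  0.4 87.4]
time_s: 4.2
tool_pos: [0.5097, -0.0462, 0.0319]
tool_rot: [180.0, -0.1, 75.8]
force: [-1.8, 1.2, 4.9]
grip_width: 0.0358
t 4.2 p [509.7 -46.2  31.9] rot [ 1.80e+02 -5.00e-02  7.58e+01] F [-1.8  1.2  4.9] w 35.8
turn [ 0.  -0.1  0. ] shift(now axes) [-0.3  0.1  0.9] shift(after turn) [-0.3  0.1  0.9]
0 fx 200.0 z 36.0
5 fx 197.8 z 53.4
10 fx 194.2 z 70.5
15 fx 189.0 z 87.2
20 fx 182.5 z 103.4
25 fx 174.5 z 119.0
30 fx 165.2 z 133.9
35 fx 154.7 z 147.8
40 fx 142.9 z 160.8
45 fx 130.1 z 172.7
50 fx 116.3 z 183.5
55 fx 101.6 z 193.0
60 fx 86.1 z 201.2
65 fx 70.0 z 208.0
70 fx 53.4 z 213.4
75 fx 36.3 z 217.3
80 fx 19.0 z 219.7
```

View pics/w2.png

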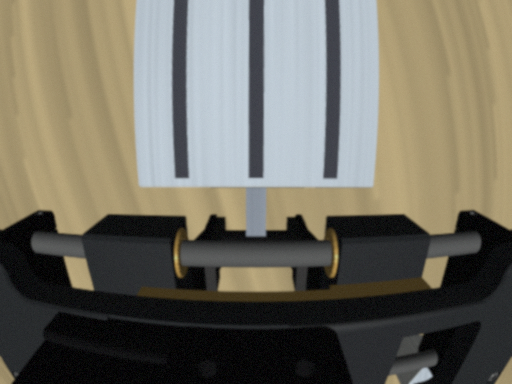

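Gripped: the width is 35.8 mm against the 36 mm given, and the stem is centred at (256,210). I'll lift along the arc, gently to 20° first.

```bash
python3 -m pendant '[{"rx":0,"ry":0,"rz":0,"tx":0.7,"ty":0,"tz":-7,"jaw":30},{"rx":0,"ry":0,"rz":0,"tx":1.5,"ty":0,"tz":-10.4,"jaw":30},{"rx":0,"ry":0,"rz":0,"tx":1.6,"ty":0,"tz":-8.6,"jaw":30},{"rx":0,"ry":0,"rz":0,"tx":2,"ty":0,"tz":-8.5,"jaw":30},{"rx":0,"ry":0,"rz":0,"tx":2.4,"ty":0,"tz":-8.4,"jaw":30},{"rx":0,"ry":0,"rz":0,"tx":2.8,"ty":0,"tz":-8.3,"jaw":30},{"rx":0,"ry":0,"rz":0,"tx":3.1,"ty":0,"tz":-8.2,"jaw":30},{"rx":0,"ry":0,"rz":0,"tx":3.4,"ty":0,"tz":-8,"jaw":30}]' 45; python3 - <<'E'
from fix import *
import subprocess
h=handle(20); print(subprocess.run(['python3','go.py',str(h[0]),str(h[1]),str(h[2]-5),'75.8'],capture_output=True,text=True).stdout)
E
```

```text
time_s: 4.92
tool_pos: [0.514, -0.0295, 0.0995]
tool_rot: [180.0, 0.0, 75.8]
force: [3.8, 0.3, -8.1]
grip_width: 0.0353
t 4.92 p [514.  -29.5  99.5] rot [1.7998e+02 1.0000e-02 7.5790e+01] F [ 3.8  0.3 -8.1] w 35.3
turn [ 0.  0. -0.] shift(now axes) [ 0.1 -0.   1.1] shift(after turn) [ 0.1 -0.   1.1]
```

```bash
python3 -m pendant '[{"rx":0,"ry":0,"rz":0,"tx":8,"ty":0,"tz":-15.6,"jaw":30},{"rx":0,"ry":0,"rz":0,"tx":9.3,"ty":0,"tz":-14.9,"jaw":30},{"rx":0,"ry":0,"rz":0,"tx":10.5,"ty":0,"tz":-13.9,"jaw":30},{"rx":0,"ry":0,"rz":0,"tx":11.8,"ty":0,"tz":-13,"jaw":30},{"rx":0,"ry":0,"rz":0,"tx":12.8,"ty":0,"tz":-11.9,"jaw":30},{"rx":0,"ry":0,"rz":0,"tx":13.8,"ty":0,"tz":-10.8,"jaw":30},{"rx":0,"ry":0,"rz":0,"tx":14.7,"ty":0,"tz":-9.5,"jaw":30},{"rx":0,"ry":0,"rz":0,"tx":15.5,"ty":0,"tz":-8.2,"jaw":30},{"rx":0,"ry":0,"rz":0,"tx":16.1,"ty":0,"tz":-6.8,"jaw":30},{"rx":0,"ry":0,"rz":0,"tx":16.6,"ty":0,"tz":-5.4,"jaw":30},{"rx":0,"ry":0,"rz":0,"tx":17.1,"ty":0,"tz":-3.9,"jaw":30},{"rx":0,"ry":0,"rz":0,"tx":7,"ty":0,"tz":-1.2,"jaw":30},{"rx":0,"ry":0,"rz":0,"tx":3.4,"ty":0,"tz":-0.5,"jaw":30},{"rx":0,"ry":0,"rz":0,"tx":0,"ty":0,"tz":0,"jaw":30}]' 45; python3 - <<'E'
from fix import *
import subprocess
h=handle(78); print(subprocess.run(['python3','go.py',str(h[0]),str(h[1]),str(h[2]-5),'75.8'],capture_output=True,text=True).stdout)
E
```

```text
time_s: 6.08
tool_pos: [0.5532, 0.1242, 0.2158]
tool_rot: [179.9, -0.1, 75.9]
force: [0.9, -1.5, 5.6]
grip_width: 0.0357
t 6.08 p [553.2 124.2 215.8] rot [ 1.7992e+02 -1.1000e-01  7.5890e+01] F [ 0.9 -1.5  5.6] w 35.7
turn [ 0.1 -0.1  0.1] shift(now axes) [-2.  -0.4  1.9] shift(after turn) [-2.  -0.4  1.9]
```

```bash
python3 -m pendant '[{"rx":0,"ry":0,"rz":0,"tx":0,"ty":0,"tz":0,"jaw":70},{"rx":0,"ry":0,"rz":0,"tx":0,"ty":0,"tz":0,"jaw":70},{"rx":0,"ry":0,"rz":0,"tx":0,"ty":0,"tz":0,"jaw":70},{"rx":0,"ry":0,"rz":0,"tx":0,"ty":0,"tz":-15,"jaw":70},{"rx":0,"ry":0,"rz":0,"tx":0,"ty":0,"tz":-25,"jaw":70},{"rx":0,"ry":0,"rz":0,"tx":0,"ty":0,"tz":-20,"jaw":70}]'; python3 go.py 619 -208.3 150 147.2;python3 - <<'E'
from h import *
c=cam('scene');cv2.imwrite('pics/s1.png',cv2.resize(c['img'][100:300,100:360],None,fx=3,fy=3)[:,:,::-1])
E
```

```text
time_s: 6.58
tool_pos: [0.5517, 0.1229, 0.2747]
tool_rot: [-179.9, -0.0, 75.8]
force: [0.9, -0.0, 0.4]
grip_width: 0.0664
t 6.58 p [551.7 122.9 274.7] rot [-1.7991e+02 -2.0000e-02  7.5810e+01] F [ 0.9 -0.   0.4] w 66.4
turn [ -0.1  -0.1 -71.4] shift(now axes) [-304.6  146.6  124.4] shift(after turn) [-236.  -241.9  124.7]
```

View pics/s1.png

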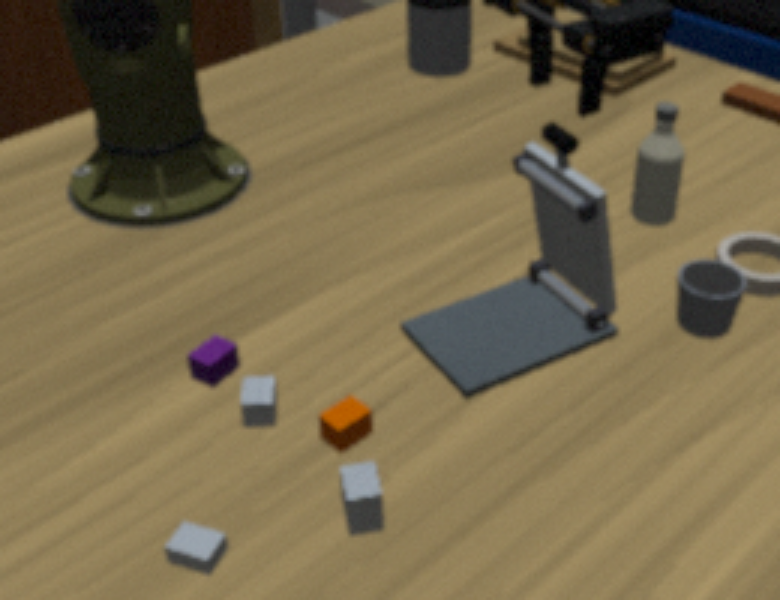

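The plate stands at about 78° (handle at scene-crop (560,138)) and the base is clear. Next is the tall block.

```bash
python3 -m pendant '[{"rx":0,"ry":0,"rz":0,"tx":-30.5,"ty":14.7,"tz":0,"jaw":70},{"rx":0,"ry":0,"rz":0,"tx":-30.5,"ty":14.7,"tz":0,"jaw":70},{"rx":0,"ry":0,"rz":0,"tx":-30.5,"ty":14.7,"tz":0,"jaw":70},{"rx":0,"ry":0,"rz":0,"tx":-30.5,"ty":14.7,"tz":0,"jaw":70},{"rx":0,"ry":0,"rz":0,"tx":-30.5,"ty":14.7,"tz":0,"jaw":70},{"rx":0,"ry":0,"rz":0,"tx":-30.5,"ty":14.7,"tz":0,"jaw":70},{"rx":0,"ry":0,"rz":0,"tx":-30.5,"ty":14.7,"tz":0,"jaw":70},{"rx":0,"ry":0,"rz":0,"tx":-30.5,"ty":14.7,"tz":0,"jaw":70},{"rx":0,"ry":0,"rz":0,"tx":-30.5,"ty":14.7,"tz":0,"jaw":70},{"rx":0,"ry":0,"rz":0,"tx":-30.1,"ty":14.3,"tz":0,"jaw":70},{"rx":0,"ry":0,"rz":-7.1,"tx":0,"ty":0,"tz":15,"jaw":70},{"rx":0,"ry":0,"rz":-7.1,"tx":0,"ty":0,"tz":15,"jaw":70},{"rx":0,"ry":0,"rz":-7.1,"tx":0,"ty":0,"tz":15,"jaw":70},{"rx":0,"ry":0,"rz":-7.1,"tx":0,"ty":0,"tz":15,"jaw":70},{"rx":0,"ry":0,"rz":-7.1,"tx":0,"ty":0,"tz":15,"jaw":70},{"rx":0,"ry":0,"rz":-7.1,"tx":0,"ty":0,"tz":15,"jaw":70},{"rx":0,"ry":0,"rz":-7.1,"tx":0,"ty":0,"tz":15,"jaw":70},{"rx":0,"ry":0,"rz":-7.1,"tx":0,"ty":0,"tz":15,"jaw":70},{"rx":0,"ry":0,"rz":-7.1,"tx":0,"ty":0,"tz":15,"jaw":70},{"rx":0,"ry":0,"rz":-7.1,"tx":0,"ty":0,"tz":15,"jaw":70}]'; python3 go.py 619 -208.3 30 147.2;python3 - <<'E'
from h import *
c=cam('wrist');save(c,'w3.png')
E
```

```text
time_s: 8.3
tool_pos: [0.6196, -0.2081, 0.1229]
tool_rot: [179.9, -0.1, 147.2]
force: [1.1, -0.2, 0.6]
grip_width: 0.0701
t 8.3 p [ 619.6 -208.1  122.9] rot [ 1.7994e+02 -6.0000e-02  1.4716e+02] F [ 1.1 -0.2  0.6] w 70.1
turn [ 0.1 -0.1 -0. ] shift(now axes) [ 0.3 -0.6 92.9] shift(after turn) [ 0.4 -0.5 92.9]
```

View pics/w3.png

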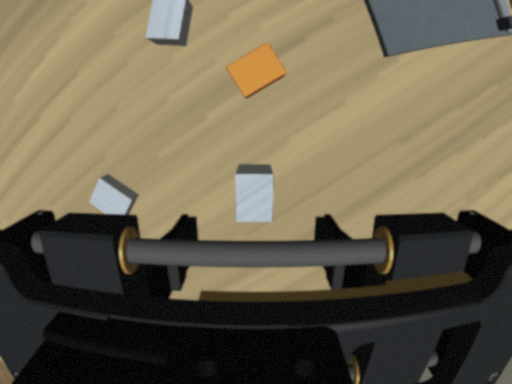

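```bash
python3 - <<'E'
from h import *
c=cam('wrist'); g=c['img'].max(-1)
m=np.zeros(g.shape,np.uint8); m[150:230,215:295]=(c['img'][150:230,215:295,2]>180)
n,l,s,ce=cv2.connectedComponentsWithStats(m); k=1+np.argmax(s[1:,4]); print(s[k],ce[k])
x0,y0,w,h,_=s[k]
print(wray(c,*ce[k],.045)); a=wray(c,x0,y0+h/2,.045);b=wray(c,x0+w,y0+h/2,.045);print('width',np.linalg.norm(a-b)); a=wray(c,x0+w/2,y0,.045);b=wray(c,x0+w/2,y0+h,.045);print('len',np.linalg.norm(a-b))
E
```

```text
[ 237  179   37   46 1644] [254.39476886 201.33029197]
[ 617.43609952 -208.02974178   45.        ]
width 29.26739996107602
len 38.16995505376334
```

The wrist view confirms the tall block at (254,198), 30 x 40 mm, aligned between the fingers. Descend and grip.

```bash
python3 -m pendant '[{"rx":0,"ry":0,"rz":0,"tx":0.5,"ty":-0.5,"tz":30,"jaw":70},{"rx":0,"ry":0,"rz":0,"tx":0,"ty":0,"tz":30,"jaw":70},{"rx":0,"ry":0,"rz":0,"tx":0,"ty":0,"tz":25,"jaw":60},{"rx":0,"ry":0,"rz":0,"tx":0,"ty":0,"tz":10,"jaw":50},{"rx":0,"ry":0,"rz":0,"tx":0,"ty":0,"tz":0,"jaw":25},{"rx":0,"ry":0,"rz":0,"tx":0,"ty":0,"tz":0,"jaw":25},{"rx":0,"ry":0,"rz":0,"tx":0,"ty":0,"tz":0,"jaw":25},{"rx":0,"ry":0,"rz":0,"tx":0,"ty":0,"tz":0,"jaw":25},{"rx":0,"ry":0,"rz":0,"tx":0,"ty":0,"tz":0,"jaw":25},{"rx":0,"ry":0,"rz":0,"tx":0,"ty":0,"tz":0,"jaw":25}]' 25; python3 -c "
from fix import *
print(w(130))"; python3 go.py 619 -208.3 30 147.2
```

```text
time_s: 9.23
tool_pos: [0.62, -0.2095, 0.0309]
tool_rot: [179.9, 0.1, 146.8]
force: [-1.1, -0.6, 4.1]
grip_width: 0.0301
[526.81003984  21.47210451]
t 9.23 p [ 620.  -209.5   30.9] rot [1.7994e+02 1.4000e-01 1.4678e+02] F [-1.1 -0.6  4.1] w 30.1
turn [ 0.1  0.1 -0.4] shift(now axes) [1.6 0.5 0.9] shift(after turn) [1.5 0.5 0.9]
```

```bash
python3 -m pendant '[{"rx":0,"ry":0,"rz":0,"tx":0,"ty":0,"tz":-15,"jaw":25},{"rx":0,"ry":0,"rz":7.1,"tx":0,"ty":0,"tz":-30,"jaw":25},{"rx":0,"ry":0,"rz":7.1,"tx":0,"ty":0,"tz":-30,"jaw":25},{"rx":0,"ry":0,"rz":7.1,"tx":0,"ty":0,"tz":-25,"jaw":25},{"rx":0,"ry":0,"rz":7.1,"tx":0,"ty":0,"tz":0,"jaw":25},{"rx":0,"ry":0,"rz":7.1,"tx":0,"ty":0,"tz":0,"jaw":25},{"rx":0,"ry":0,"rz":7.1,"tx":0,"ty":0,"tz":0,"jaw":25},{"rx":0,"ry":0,"rz":7.1,"tx":0,"ty":0,"tz":0,"jaw":25},{"rx":0,"ry":0,"rz":7.1,"tx":0,"ty":0,"tz":0,"jaw":25},{"rx":0,"ry":0,"rz":7.1,"tx":0,"ty":0,"tz":0,"jaw":25},{"rx":0,"ry":0,"rz":7.1,"tx":0,"ty":0,"tz":0,"jaw":25},{"rx":0,"ry":0,"rz":0,"tx":22,"ty":-16.2,"tz":0,"jaw":25},{"rx":0,"ry":0,"rz":0,"tx":22,"ty":-16.2,"tz":0,"jaw":25},{"rx":0,"ry":0,"rz":0,"tx":22,"ty":-16.2,"tz":0,"jaw":25},{"rx":0,"ry":0,"rz":0,"tx":22,"ty":-16.2,"tz":0,"jaw":25},{"rx":0,"ry":0,"rz":0,"tx":22,"ty":-16.2,"tz":0,"jaw":25},{"rx":0,"ry":0,"rz":0,"tx":22,"ty":-16.2,"tz":0,"jaw":25},{"rx":0,"ry":0,"rz":0,"tx":22,"ty":-16.2,"tz":0,"jaw":25},{"rx":0,"ry":0,"rz":0,"tx":22,"ty":-16.2,"tz":0,"jaw":25},{"rx":0,"ry":0,"rz":0,"tx":22,"ty":-16.2,"tz":0,"jaw":25}]'; python3 go.py 526.4 20 44 75.8
```

```text
time_s: 10.9
tool_pos: [0.5254, 0.0197, 0.1301]
tool_rot: [180.0, -0.1, 75.8]
force: [0.6, 0.2, -1.6]
grip_width: 0.03
t 10.9 p [525.4  19.7 130.1] rot [ 1.7999e+02 -6.0000e-02  7.5770e+01] F [ 0.6  0.2 -1.6] w 30.0
turn [ 0.  -0.1 -0. ] shift(now axes) [ 0.4  0.8 86.1] shift(after turn) [ 0.5  0.9 86.1]
```

```bash
python3 -m pendant '[{"rx":0,"ry":0,"rz":0,"tx":0.4,"ty":0.8,"tz":25,"jaw":25},{"rx":0,"ry":0,"rz":0,"tx":0,"ty":0,"tz":25,"jaw":25},{"rx":0,"ry":0,"rz":0,"tx":0,"ty":0,"tz":20,"jaw":25},{"rx":0,"ry":0,"rz":0,"tx":0,"ty":0,"tz":8,"jaw":25},{"rx":0,"ry":0,"rz":0,"tx":0,"ty":0,"tz":5,"jaw":25},{"rx":0,"ry":0,"rz":0,"tx":0,"ty":0,"tz":3,"jaw":25},{"rx":0,"ry":0,"rz":0,"tx":0,"ty":0,"tz":1,"jaw":25},{"rx":0,"ry":0,"rz":0,"tx":0,"ty":0,"tz":0,"jaw":25},{"rx":0,"ry":0,"rz":0,"tx":0,"ty":0,"tz":0,"jaw":25}]'; python3 go.py 526.4 20 43 75.8
```

```text
time_s: 11.65
tool_pos: [0.5279, 0.0188, 0.0432]
tool_rot: [179.9, -0.1, 75.8]
force: [-0.2, -0.0, -1.4]
grip_width: 0.0296
t 11.65 p [527.9  18.8  43.2] rot [ 1.7991e+02 -5.0000e-02  7.5780e+01] F [-0.2 -0.  -1.4] w 29.6
turn [ 0.1 -0.1 -0. ] shift(now axes) [ 0.8 -1.8  0.2] shift(after turn) [ 0.8 -1.8  0.2]
```

```bash
python3 -m pendant '[{"rx":0,"ry":0,"rz":0,"tx":0.5,"ty":-1,"tz":0.6,"jaw":25},{"rx":0,"ry":0,"rz":0,"tx":0,"ty":0,"tz":0.6,"jaw":25},{"rx":0,"ry":0,"rz":0,"tx":0,"ty":0,"tz":0,"jaw":25},{"rx":0,"ry":0,"rz":0,"tx":0,"ty":0,"tz":0,"jaw":25}]'; python3 go.py 526.4 20 43 75.8
```

```text
time_s: 11.98
tool_pos: [0.5276, 0.0192, 0.0429]
tool_rot: [179.9, -0.1, 75.8]
force: [-2.1, -0.7, 7.3]
grip_width: 0.0296
t 11.98 p [527.6  19.2  42.9] rot [ 1.7987e+02 -6.0000e-02  7.5780e+01] F [-2.1 -0.7  7.3] w 29.6
turn [ 0.1 -0.1 -0. ] shift(now axes) [ 0.5 -1.4 -0.1] shift(after turn) [ 0.5 -1.4 -0.1]
```

Contact at 7 N. Release and rise, then check.

```bash
python3 -m pendant '[{"rx":0,"ry":0,"rz":0,"tx":0,"ty":0,"tz":0,"jaw":65},{"rx":0,"ry":0,"rz":0,"tx":0,"ty":0,"tz":0,"jaw":65},{"rx":0,"ry":0,"rz":0,"tx":0,"ty":0,"tz":0,"jaw":65},{"rx":0,"ry":0,"rz":0,"tx":0,"ty":0,"tz":-15,"jaw":65},{"rx":0,"ry":0,"rz":0,"tx":0,"ty":0,"tz":-30,"jaw":65},{"rx":0,"ry":0,"rz":0,"tx":0,"ty":0,"tz":-30,"jaw":65},{"rx":0,"ry":0,"rz":0,"tx":0,"ty":0,"tz":-10,"jaw":65}]'; python3 go.py 450.8 -187.8 130 139.7; python3 - <<'E'
from h import *
from fix import *
c=cam('wrist');save(c,'w4.png')
m=np.zeros((384,512),np.uint8); m[120:240,205:305]=(c['img'][120:240,205:305,2]>170)
n,l,s,ce=cv2.connectedComponentsWithStats(m); k=1+np.argmax(s[1:,4]); print(s[k],ce[k])
q=wray(c,*ce[k],.057)[:2]; print(q,'fix',(q-H)@d,(q-H)@[-d[1],d[0]])
E
```

```text
time_s: 12.57
tool_pos: [0.5285, 0.0195, 0.1298]
tool_rot: [179.7, -0.2, 75.8]
force: [0.7, -0.3, 0.5]
grip_width: 0.0629
t 12.57 p [528.5  19.5 129.8] rot [ 1.7972e+02 -1.6000e-01  7.5770e+01] F [ 0.7 -0.3  0.5] w 62.9
turn [  0.3   0.  -63.9] shift(now axes) [-220.   -24.3   -1. ] shift(after turn) [-7.480e+01 -2.083e+02 -2.000e-01]
[ 235  175   39   49 1856] [253.97898707 198.57974138]
[528.28312244  22.51631126] fix 128.62634058748603 1.171921449716628
```

View pics/w4.png

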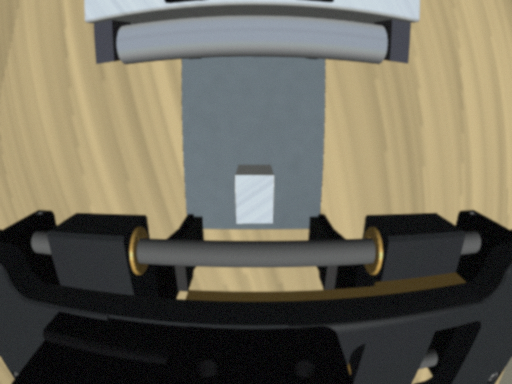

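The tall block stands at wrist (254,199), which is fixture x≈128.6, y≈1. It is square with the base and the roller is well clear above. Now the mid block (also checking the base's front edge at v=228).

```bash
python3 - <<'E'
from h import *
from fix import *
c=cam('wrist')
q=wray(c,254,228.5,.012)[:2]; print('edge fix',(q-H)@d,(q-H)@[-d[1],d[0]])
E
python3 -m pendant '[{"rx":0,"ry":0,"rz":0,"tx":-36.7,"ty":-4,"tz":0,"jaw":70},{"rx":0,"ry":0,"rz":0,"tx":-36.7,"ty":-4,"tz":0,"jaw":70},{"rx":0,"ry":0,"rz":0,"tx":-36.7,"ty":-4,"tz":0,"jaw":70},{"rx":0,"ry":0,"rz":0,"tx":-36.7,"ty":-4,"tz":0,"jaw":70},{"rx":0,"ry":0,"rz":0,"tx":-36.7,"ty":-4,"tz":0,"jaw":70},{"rx":0,"ry":0,"rz":0,"tx":-36.5,"ty":-4,"tz":0,"jaw":70},{"rx":0,"ry":0,"rz":-7.1,"tx":0,"ty":0,"tz":2,"jaw":70},{"rx":0,"ry":0,"rz":-7.1,"tx":0,"ty":0,"tz":2,"jaw":70},{"rx":0,"ry":0,"rz":-7.1,"tx":0,"ty":0,"tz":2,"jaw":70},{"rx":0,"ry":0,"rz":-7.1,"tx":0,"ty":0,"tz":2,"jaw":70},{"rx":0,"ry":0,"rz":-7.1,"tx":0,"ty":0,"tz":2,"jaw":70},{"rx":0,"ry":0,"rz":-7.1,"tx":0,"ty":0,"tz":2,"jaw":70},{"rx":0,"ry":0,"rz":-7.1,"tx":0,"ty":0,"tz":2,"jaw":70},{"rx":0,"ry":0,"rz":-7.1,"tx":0,"ty":0,"tz":2,"jaw":70},{"rx":0,"ry":0,"rz":-7.1,"tx":0,"ty":0,"tz":2,"jaw":70},{"rx":0,"ry":0,"rz":0,"tx":0,"ty":0,"tz":0,"jaw":70}]'; python3 go.py 450.8 -187.8 18 139.7;python3 - <<'E'
from h import *
c=cam('wrist');save(c,'w5.png')
m=np.zeros((384,512),np.uint8); m[150:240,215:300]=(c['img'][150:240,215:300,2]>180)
n,l,s,ce=cv2.connectedComponentsWithStats(m); k=1+np.argmax(s[1:,4]); print(s[k],ce[k])
print(wray(c,*ce[k],.03)[:2])
E
```

```text
edge fix 172.22458876790608 1.5996246953397042
time_s: 14.0
tool_pos: [0.4475, -0.1873, 0.106]
tool_rot: [-179.9, -0.2, 139.9]
force: [0.0, -0.6, -0.3]
grip_width: 0.0699
t 14.0 p [ 447.5 -187.3  106. ] rot [-1.7988e+02 -1.6000e-01  1.3988e+02] F [ 0.  -0.6 -0.3] w 69.9
turn [-0.1 -0.2  0.2] shift(now axes) [-3.1  1.9 88. ] shift(after turn) [-2.8  1.7 88. ]
[ 239  179   37   47 1690] [256.71775148 201.67159763]
[ 449.00711621 -187.01936882]
```

View pics/w5.png

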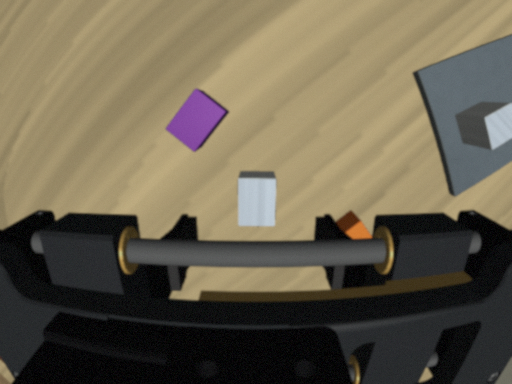

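The wrist view shows the grey mid block at (257,200), aligned. Purple (197,120) and orange (352,225) are clear of the fingers.

```bash
python3 -m pendant '[{"rx":0,"ry":0,"rz":0,"tx":-2,"ty":1.4,"tz":30,"jaw":62},{"rx":0,"ry":0,"rz":0,"tx":0,"ty":0,"tz":30,"jaw":62},{"rx":0,"ry":0,"rz":0,"tx":0,"ty":0,"tz":20,"jaw":60},{"rx":0,"ry":0,"rz":0,"tx":0,"ty":0,"tz":8,"jaw":50},{"rx":0,"ry":0,"rz":0,"tx":0,"ty":0,"tz":0,"jaw":25},{"rx":0,"ry":0,"rz":0,"tx":0,"ty":0,"tz":0,"jaw":25},{"rx":0,"ry":0,"rz":0,"tx":0,"ty":0,"tz":0,"jaw":25},{"rx":0,"ry":0,"rz":0,"tx":0,"ty":0,"tz":0,"jaw":25},{"rx":0,"ry":0,"rz":0,"tx":0,"ty":0,"tz":0,"jaw":25},{"rx":0,"ry":0,"rz":0,"tx":0,"ty":0,"tz":0,"jaw":25}]' 25;  python3 go.py 450.8 -187.8 18 139.7
```

```text
time_s: 14.88
tool_pos: [0.4524, -0.1884, 0.0212]
tool_rot: [179.9, 0.1, 139.7]
force: [-1.3, -0.9, 5.4]
grip_width: 0.0297
t 14.88 p [ 452.4 -188.4   21.2] rot [1.7991e+02 1.0000e-01 1.3968e+02] F [-1.3 -0.9  5.4] w 29.7
turn [ 0.1  0.1 -0. ] shift(now axes) [ 1.6 -0.6  3.2] shift(after turn) [ 1.6 -0.6  3.2]
```

```bash
python3 -m pendant '[{"rx":0,"ry":0,"rz":0,"tx":0,"ty":0,"tz":-15,"jaw":25},{"rx":0,"ry":0,"rz":7.1,"tx":0,"ty":0,"tz":-30,"jaw":25},{"rx":0,"ry":0,"rz":7.1,"tx":0,"ty":0,"tz":-30,"jaw":25},{"rx":0,"ry":0,"rz":7.1,"tx":0,"ty":0,"tz":-30,"jaw":25},{"rx":0,"ry":0,"rz":7.1,"tx":0,"ty":0,"tz":0,"jaw":25},{"rx":0,"ry":0,"rz":7.1,"tx":0,"ty":0,"tz":0,"jaw":25},{"rx":0,"ry":0,"rz":7.1,"tx":0,"ty":0,"tz":0,"jaw":25},{"rx":0,"ry":0,"rz":7.1,"tx":0,"ty":0,"tz":0,"jaw":25},{"rx":0,"ry":0,"rz":7.1,"tx":0,"ty":0,"tz":0,"jaw":25},{"rx":0,"ry":0,"rz":7.1,"tx":0,"ty":0,"tz":0,"jaw":25},{"rx":0,"ry":0,"rz":0,"tx":27.5,"ty":2.7,"tz":0,"jaw":25},{"rx":0,"ry":0,"rz":0,"tx":27.5,"ty":2.7,"tz":0,"jaw":25},{"rx":0,"ry":0,"rz":0,"tx":27.5,"ty":2.7,"tz":0,"jaw":25},{"rx":0,"ry":0,"rz":0,"tx":27.5,"ty":2.7,"tz":0,"jaw":25},{"rx":0,"ry":0,"rz":0,"tx":27.5,"ty":2.7,"tz":0,"jaw":25},{"rx":0,"ry":0,"rz":0,"tx":27.5,"ty":2.7,"tz":0,"jaw":25},{"rx":0,"ry":0,"rz":0,"tx":27.5,"ty":2.7,"tz":0,"jaw":25},{"rx":0,"ry":0,"rz":0,"tx":27.5,"ty":2.7,"tz":0,"jaw":25},{"rx":0,"ry":0,"rz":0,"tx":0,"ty":0,"tz":0,"jaw":25}]'; python3 go.py 527.3 19.6 81 75.8
```

```text
time_s: 16.47
tool_pos: [0.5277, 0.0271, 0.1251]
tool_rot: [180.0, -0.2, 76.3]
force: [-0.8, 0.4, -0.8]
grip_width: 0.0297
t 16.47 p [527.7  27.1 125.1] rot [ 1.7997e+02 -1.7000e-01  7.6260e+01] F [-0.8  0.4 -0.8] w 29.7
turn [ 0.  -0.2  0.5] shift(now axes) [-7.5  1.4 44. ] shift(after turn) [-7.4  1.4 44.1]
```

```bash
python3 -m pendant '[{"rx":0,"ry":0,"rz":0.4,"tx":-3.7,"ty":0.7,"tz":15,"jaw":25},{"rx":0,"ry":0,"rz":0,"tx":-3.7,"ty":0.7,"tz":15,"jaw":25},{"rx":0,"ry":0,"rz":0,"tx":0,"ty":0,"tz":10,"jaw":25},{"rx":0,"ry":0,"rz":0,"tx":0,"ty":0,"tz":3,"jaw":25},{"rx":0,"ry":0,"rz":0,"tx":0,"ty":0,"tz":0,"jaw":25},{"rx":0,"ry":0,"rz":0,"tx":0,"ty":0,"tz":0,"jaw":25}]'; python3 go.py 527.3 19.6 78.2 75.8
```

```text
time_s: 16.97
tool_pos: [0.5261, 0.0124, 0.0824]
tool_rot: [180.0, -0.0, 75.4]
force: [-0.0, -0.5, -1.6]
grip_width: 0.0298
t 16.97 p [526.1  12.4  82.4] rot [ 1.7998e+02 -1.0000e-02  7.5380e+01] F [-0.  -0.5 -1.6] w 29.8
turn [ 0.  -0.  -0.4] shift(now axes) [ 7.2 -0.6  4.2] shift(after turn) [ 7.2 -0.6  4.2]
```

```bash
python3 -m pendant '[{"rx":0,"ry":0,"rz":0,"tx":0,"ty":0,"tz":0,"jaw":25},{"rx":0,"ry":0,"rz":0,"tx":0,"ty":0,"tz":0,"jaw":25},{"rx":0,"ry":0,"rz":0,"tx":0,"ty":0,"tz":0,"jaw":25}]'; python3 go.py 527.3 19.6 78.2 75.8; python3 -m pendant '[{"rx":0,"ry":0,"rz":0,"tx":0,"ty":0,"tz":0,"jaw":25}]'; python3 -c "
from h import *
c=cam('wrist');save(c,'w6.png')"
```

```text
time_s: 17.22
tool_pos: [0.5263, 0.0126, 0.0827]
tool_rot: [179.9, -0.0, 75.4]
force: [-0.0, -0.4, -0.7]
grip_width: 0.0299
t 17.22 p [526.3  12.6  82.7] rot [ 1.7995e+02 -5.0000e-02  7.5400e+01] F [-0.  -0.4 -0.7] w 29.9
turn [ 0.1 -0.  -0.4] shift(now axes) [ 7.1 -0.8  4.5] shift(after turn) [ 7.1 -0.8  4.5]
time_s: 17.3
tool_pos: [0.5262, 0.0125, 0.0825]
tool_rot: [180.0, -0.0, 75.4]
force: [-0.1, 0.7, -1.8]
grip_width: 0.03
```

View pics/w6.png

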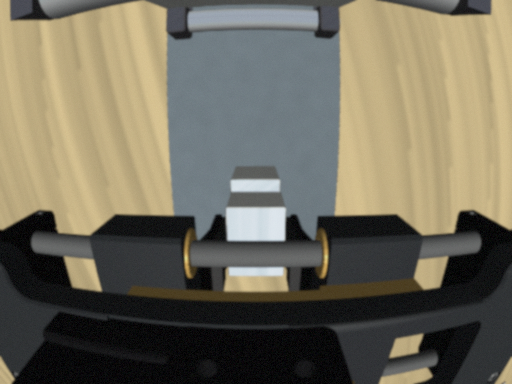

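The wrist view shows the mid block held at (256,225) and the tall one behind it at (256,183), in line. The earlier reading was a transient, so I need +7 mm along the tool's x.

```bash
python3 -m pendant '[{"rx":0,"ry":0,"rz":-0.4,"tx":3.5,"ty":-0.4,"tz":0,"jaw":25},{"rx":0,"ry":0,"rz":0,"tx":3.6,"ty":-0.4,"tz":0,"jaw":25},{"rx":0,"ry":0,"rz":0,"tx":0,"ty":0,"tz":2,"jaw":25},{"rx":0,"ry":0,"rz":0,"tx":0,"ty":0,"tz":1,"jaw":25},{"rx":0,"ry":0,"rz":0,"tx":0,"ty":0,"tz":0,"jaw":25},{"rx":0,"ry":0,"rz":0,"tx":0,"ty":0,"tz":0,"jaw":25},{"rx":0,"ry":0,"rz":0,"tx":0,"ty":0,"tz":0,"jaw":25}]'; python3 go.py 527.3 19.6 78.2 75.8
```

```text
time_s: 17.93
tool_pos: [0.5268, 0.0193, 0.079]
tool_rot: [-180.0, 0.0, 75.8]
force: [0.6, 0.8, -1.5]
grip_width: 0.0296
t 17.93 p [526.8  19.3  79. ] rot [-1.800e+02  1.000e-02  7.578e+01] F [ 0.6  0.8 -1.5] w 29.6
turn [-0.  0. -0.] shift(now axes) [0.4 0.4 0.8] shift(after turn) [0.4 0.4 0.8]
```

```bash
python3 -m pendant '[{"rx":0,"ry":0,"rz":0,"tx":0,"ty":0,"tz":0.7,"jaw":25},{"rx":0,"ry":0,"rz":0,"tx":0,"ty":0,"tz":0.5,"jaw":25},{"rx":0,"ry":0,"rz":0,"tx":0,"ty":0,"tz":0,"jaw":25},{"rx":0,"ry":0,"rz":0,"tx":0,"ty":0,"tz":0,"jaw":25}]'; python3 go.py 527.3 19.6 78.2 75.8
```

```text
time_s: 18.27
tool_pos: [0.5271, 0.0193, 0.0783]
tool_rot: [180.0, -0.0, 75.8]
force: [-1.2, -1.0, 4.0]
grip_width: 0.0302
t 18.27 p [527.1  19.3  78.3] rot [ 1.7999e+02 -1.0000e-02  7.5780e+01] F [-1.2 -1.   4. ] w 30.2
turn [ 0. -0. -0.] shift(now axes) [0.3 0.2 0.1] shift(after turn) [0.3 0.2 0.1]
```

```bash
python3 -m pendant '[{"rx":0,"ry":0,"rz":0,"tx":0,"ty":0,"tz":0,"jaw":70},{"rx":0,"ry":0,"rz":0,"tx":0,"ty":0,"tz":0,"jaw":70},{"rx":0,"ry":0,"rz":0,"tx":0,"ty":0,"tz":0,"jaw":70},{"rx":0,"ry":0,"rz":0,"tx":0,"ty":0,"tz":-15,"jaw":70},{"rx":0,"ry":0,"rz":0,"tx":0,"ty":0,"tz":-35,"jaw":70},{"rx":0,"ry":0,"rz":0,"tx":0,"ty":0,"tz":-40,"jaw":70},{"rx":0,"ry":0,"rz":0,"tx":0,"ty":0,"tz":-40,"jaw":70},{"rx":0,"ry":0,"rz":0,"tx":0,"ty":0,"tz":-40,"jaw":70},{"rx":0,"ry":0,"rz":0,"tx":0,"ty":0,"tz":-25,"jaw":70},{"rx":0,"ry":0,"rz":0,"tx":0,"ty":0,"tz":0,"jaw":70}]'; python3 - <<'E'
from h import *
from fix import *
c=cam('wrist');save(c,'w7.png')
s=cam('scene');cv2.imwrite('pics/s2.png',cv2.resize(s['img'][100:280,180:400],None,fx=3.3,fy=3.3,interpolation=cv2.INTER_CUBIC)[:,:,::-1])
P=pts(s); x,y,z=np.moveaxis(P,-1,0); q=P[...,:2]*1000-H; fx=q@d; fy=q@np.array([-d[1],d[0]])
k=(z>.08)&(z<.094)&(abs(fx-130)<40)&(abs(fy)<40); print('mid top',k.sum(),np.percentile(fx[k],[5,95]),np.percentile(fy[k],[5,95]),np.median(z[k]))
E
python3 - <<'E'
from fix import *
import subprocess
h=handle(78.6); print(subprocess.run(['python3','go.py',str(h[0]),str(h[1]),str(h[2]-5),'75.8'],capture_output=True,text=True).stdout)
E
```

```text
time_s: 19.1
tool_pos: [0.53, 0.0195, 0.2788]
tool_rot: [179.5, -0.3, 75.8]
force: [0.6, -0.1, -0.1]
grip_width: 0.0693
mid top 102 [111.66234821 149.17623043] [-9.73979212 17.60250964] 0.08601684115818953
t 19.2 p [527.3  19.6 273.5] rot [ 1.7991e+02 -9.0000e-02  7.5810e+01] F [ 0.7 -0.7 -1.5] w 69.6
turn [ 0.1 -0.1  0. ] shift(now axes) [107.7  -1.1  59.5] shift(after turn) [107.8  -1.   59.3]
```

View pics/s2.png

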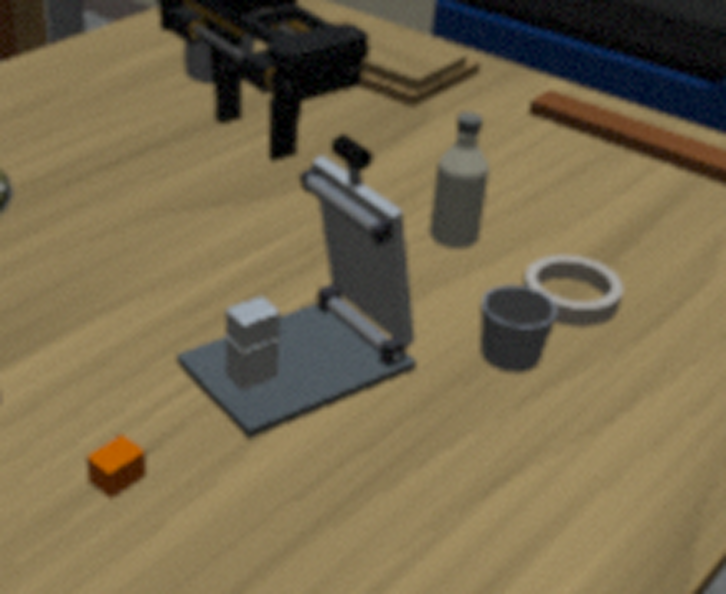

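View pics/w7.png

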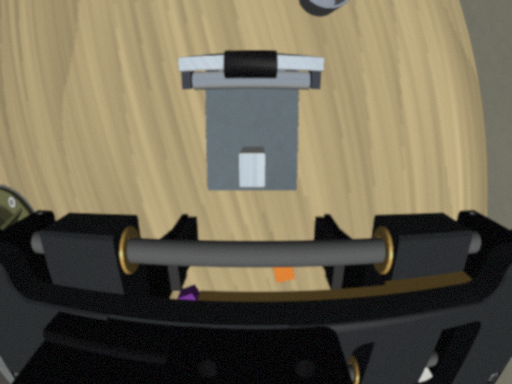

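The stack stands square (mid top x 112–149, z≈86 mm) at scene-crop (252,345). The bystanders are in place and the handle is at wrist (250,64). Return to the handle.

```bash
python3 -m pendant '[{"rx":0,"ry":0,"rz":0,"tx":27,"ty":-0.3,"tz":0,"jaw":70},{"rx":0,"ry":0,"rz":0,"tx":27,"ty":-0.3,"tz":0,"jaw":70},{"rx":0,"ry":0,"rz":0,"tx":27,"ty":-0.3,"tz":0,"jaw":70},{"rx":0,"ry":0,"rz":0,"tx":26.7,"ty":-0.3,"tz":0,"jaw":70},{"rx":0,"ry":0,"rz":0,"tx":0,"ty":0,"tz":0,"jaw":70},{"rx":0,"ry":0,"rz":0,"tx":0,"ty":0,"tz":0,"jaw":70}]'; python3 - <<'E'
from h import *
from fix import *
c=cam('wrist');save(c,'w8.png'); g=c['img'].max(-1); m=np.zeros(g.shape,np.uint8); m[140:240,210:300]=g[140:240,210:300]<45
n,l,s,ce=cv2.connectedComponentsWithStats(m); k=1+np.argmax(s[1:,4]); print(s[k],ce[k]); q=wray(c,*ce[k],.222)[:2]; print(q,(q-H)@d,(q-H)@[-d[1],d[0]])
import subprocess
h=handle(78.6); print(h,subprocess.run(['python3','go.py',str(h[0]),str(h[1]),str(h[2]-5),'75.8'],capture_output=True,text=True).stdout)
E
```

```text
time_s: 19.7
tool_pos: [0.551, 0.1259, 0.2702]
tool_rot: [-179.8, 0.2, 76.0]
force: [0.7, 0.2, 0.8]
grip_width: 0.0702
[235 204  50  27 990] [261.28282828 216.75454545]
[553.95948459 121.58511632] 26.285946918572797 1.761441752629416
(np.float64(552.8501230551487), np.float64(124.38151140933546), np.float64(219.21675237041038), np.float64(23.847129281877706)) t 19.75 p [551.2 124.  270.8] rot [-179.87    0.19   75.83] F [-0.4 -0.7 -0.2] w 70.0
turn [-0.1  0.2  0. ] shift(now axes) [ 1.   1.6 56.6] shift(after turn) [ 0.8  1.5 56.6]
```

View pics/w8.png

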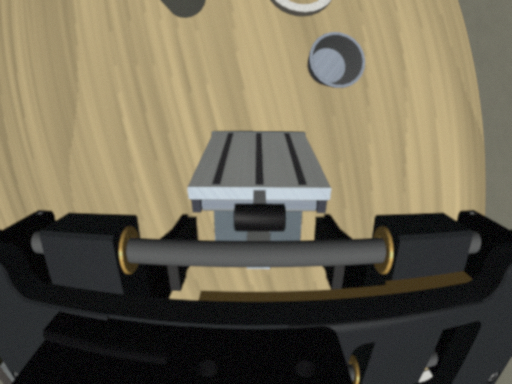

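```bash
python3 -m pendant '[{"rx":0,"ry":0,"rz":0,"tx":-0.5,"ty":2,"tz":20,"jaw":70},{"rx":0,"ry":0,"rz":0,"tx":0,"ty":0,"tz":20,"jaw":70},{"rx":0,"ry":0,"rz":0,"tx":0,"ty":0,"tz":14,"jaw":65},{"rx":0,"ry":0,"rz":0,"tx":0,"ty":0,"tz":0,"jaw":50},{"rx":0,"ry":0,"rz":0,"tx":0,"ty":0,"tz":0,"jaw":30},{"rx":0,"ry":0,"rz":0,"tx":0,"ty":0,"tz":0,"jaw":30},{"rx":0,"ry":0,"rz":0,"tx":0,"ty":0,"tz":0,"jaw":30},{"rx":0,"ry":0,"rz":0,"tx":0,"ty":0,"tz":0,"jaw":30},{"rx":0,"ry":0,"rz":0,"tx":0,"ty":0,"tz":0,"jaw":30},{"rx":0,"ry":0,"rz":0,"tx":0,"ty":0,"tz":0,"jaw":30}]' 45; python3 - <<'E'
from fix import *
import subprocess
h=handle(78.6); print(h,subprocess.run(['python3','go.py',str(h[0]),str(h[1]),str(h[2]-5),'75.8'],capture_output=True,text=True).stdout)
p=handle(78.6)
for a in range(75,29,-3):
    h=handle(a); print(a,'tx',round(h[3]-p[3],1)*-1,'tz',round(p[2]-h[2],1)); p=h
E
```

```text
time_s: 20.58
tool_pos: [0.553, 0.1235, 0.2197]
tool_rot: [-179.9, -0.0, 75.8]
force: [-5.8, -0.3, 5.1]
grip_width: 0.036
(np.float64(552.8501230551487), np.float64(124.38151140933546), np.float64(219.21675237041038), np.float64(23.847129281877706)) t 20.58 p [553.  123.5 219.7] rot [-1.7988e+02 -3.0000e-02  7.5820e+01] F [-5.8 -0.3  5.1] w 36.0
turn [-0.1 -0.   0. ] shift(now axes) [ 0.8 -0.4  5.5] shift(after turn) [ 0.8 -0.4  5.5]

75 tx -12.5 tz 1.9
72 tx -10.3 tz 2.2
69 tx -10.1 tz 2.7
66 tx -10.0 tz 3.2
63 tx -9.8 tz 3.8
60 tx -9.6 tz 4.3
57 tx -9.4 tz 4.8
54 tx -9.1 tz 5.2
51 tx -8.8 tz 5.7
48 tx -8.5 tz 6.2
45 tx -8.2 tz 6.6
42 tx -7.8 tz 7.0
39 tx -7.4 tz 7.4
36 tx -7.0 tz 7.8
33 tx -6.6 tz 8.2
30 tx -6.2 tz 8.5
```

Gripped at 36.0 mm. Lower along the arc at 3° per row to 45°.

```bash
python3 -m pendant '[{"rx":0,"ry":0,"rz":0,"tx":-6,"ty":0,"tz":0.9,"jaw":30},{"rx":0,"ry":0,"rz":0,"tx":-6.5,"ty":0,"tz":1,"jaw":30},{"rx":0,"ry":0,"rz":0,"tx":-10.3,"ty":0,"tz":2.2,"jaw":30},{"rx":0,"ry":0,"rz":0,"tx":-10.1,"ty":0,"tz":2.7,"jaw":30},{"rx":0,"ry":0,"rz":0,"tx":-10,"ty":0,"tz":3.2,"jaw":30},{"rx":0,"ry":0,"rz":0,"tx":-9.8,"ty":0,"tz":3.8,"jaw":30},{"rx":0,"ry":0,"rz":0,"tx":-9.6,"ty":0,"tz":4.3,"jaw":30},{"rx":0,"ry":0,"rz":0,"tx":-9.4,"ty":0,"tz":4.8,"jaw":30},{"rx":0,"ry":0,"rz":0,"tx":-9.1,"ty":0,"tz":5.2,"jaw":30},{"rx":0,"ry":0,"rz":0,"tx":-8.8,"ty":0,"tz":5.7,"jaw":30},{"rx":0,"ry":0,"rz":0,"tx":-8.5,"ty":0,"tz":6.2,"jaw":30},{"rx":0,"ry":0,"rz":0,"tx":-8.2,"ty":0,"tz":6.6,"jaw":30},{"rx":0,"ry":0,"rz":0,"tx":0,"ty":0,"tz":0,"jaw":30}]'; python3 - <<'E'
from fix import *
import subprocess
h=handle(45); print(h,subprocess.run(['python3','go.py',str(h[0]),str(h[1]),str(h[2]),'75.8'],capture_output=True,text=True).stdout)
E
```

```text
time_s: 21.67
tool_pos: [0.5263, 0.0187, 0.1711]
tool_rot: [-179.8, 0.0, 75.7]
force: [-3.0, -1.6, -0.8]
grip_width: 0.0357
(np.float64(526.7836330504715), np.float64(21.367745914286274), np.float64(172.73506473629428), np.float64(130.10764773832477)) t 21.67 p [526.3  18.7 171.1] rot [-1.7985e+02  3.0000e-02  7.5670e+01] F [-3.  -1.6 -0.8] w 35.7
turn [-0.2  0.  -0.1] shift(now axes) [ 2.7 -0.2 -1.6] shift(after turn) [ 2.7 -0.2 -1.6]
```

Tracking the arc (about 44°). Continue to about 32°, slower.

```bash
python3 -m pendant '[{"rx":0,"ry":0,"rz":0,"tx":-3.5,"ty":0,"tz":3.3,"jaw":30},{"rx":0,"ry":0,"rz":0,"tx":-4,"ty":0,"tz":3.7,"jaw":30},{"rx":0,"ry":0,"rz":0,"tx":-3.7,"ty":0,"tz":3.7,"jaw":30},{"rx":0,"ry":0,"rz":0,"tx":-3.7,"ty":0,"tz":3.7,"jaw":30},{"rx":0,"ry":0,"rz":0,"tx":-3.5,"ty":0,"tz":3.9,"jaw":30},{"rx":0,"ry":0,"rz":0,"tx":-3.5,"ty":0,"tz":3.9,"jaw":30},{"rx":0,"ry":0,"rz":0,"tx":-3.3,"ty":0,"tz":4.1,"jaw":30},{"rx":0,"ry":0,"rz":0,"tx":-2.5,"ty":0,"tz":3,"jaw":30},{"rx":0,"ry":0,"rz":0,"tx":0,"ty":0,"tz":0,"jaw":30},{"rx":0,"ry":0,"rz":0,"tx":0,"ty":0,"tz":0,"jaw":30}]'; python3 - <<'E'
from fix import *
import subprocess
h=handle(30); print(h,subprocess.run(['python3','go.py',str(h[0]),str(h[1]),str(h[2]),'75.8'],capture_output=True,text=True).stdout)
E
```

```text
time_s: 22.5
tool_pos: [0.5196, -0.0073, 0.1424]
tool_rot: [-179.8, 0.1, 75.8]
force: [-4.8, -1.6, -0.8]
grip_width: 0.0356
(np.float64(518.1739735056315), np.float64(-12.657297318815722), np.float64(133.85640646055103), np.float64(165.20508075688775)) t 22.5 p [519.6  -7.3 142.4] rot [-1.7983e+02  1.0000e-01  7.5760e+01] F [-4.8 -1.6 -0.8] w 35.6
turn [-0.2  0.1 -0. ] shift(now axes) [-5.5 -0.1  8.6] shift(after turn) [-5.5 -0.1  8.6]
```

```bash
python3 -m pendant '[{"rx":0,"ry":0,"rz":0,"tx":-1.4,"ty":0,"tz":2,"jaw":30},{"rx":0,"ry":0,"rz":0,"tx":-1.4,"ty":0,"tz":2,"jaw":30},{"rx":0,"ry":0,"rz":0,"tx":-1,"ty":0,"tz":1.5,"jaw":30},{"rx":0,"ry":0,"rz":0,"tx":-0.7,"ty":0,"tz":1,"jaw":30},{"rx":0,"ry":0,"rz":0,"tx":0,"ty":0,"tz":0,"jaw":30},{"rx":0,"ry":0,"rz":0,"tx":0,"ty":0,"tz":0,"jaw":30}]'; python3 -m pendant '[{"rx":0,"ry":0,"rz":0,"tx":-0.4,"ty":0,"tz":0.6,"jaw":30},{"rx":0,"ry":0,"rz":0,"tx":-0.4,"ty":0,"tz":0.6,"jaw":30},{"rx":0,"ry":0,"rz":0,"tx":0,"ty":0,"tz":0,"jaw":30},{"rx":0,"ry":0,"rz":0,"tx":0,"ty":0,"tz":0,"jaw":30}]'
```

```text
time_s: 23.0
tool_pos: [0.5185, -0.0118, 0.1362]
tool_rot: [-179.8, 0.1, 75.8]
force: [-6.3, -3.1, 0.9]
grip_width: 0.0356
time_s: 23.33
tool_pos: [0.5184, -0.0125, 0.1352]
tool_rot: [-179.8, 0.1, 75.8]
force: [-6.4, -2.2, 1.7]
grip_width: 0.0355
```

```bash
python3 -m pendant '[{"rx":0,"ry":0,"rz":0,"tx":0,"ty":0,"tz":0.7,"jaw":30},{"rx":0,"ry":0,"rz":0,"tx":0,"ty":0,"tz":0,"jaw":30},{"rx":0,"ry":0,"rz":0,"tx":0,"ty":0,"tz":0,"jaw":30}]'; python3 -m pendant '[{"rx":0,"ry":0,"rz":0,"tx":-0.3,"ty":0,"tz":0.7,"jaw":30},{"rx":0,"ry":0,"rz":0,"tx":0,"ty":0,"tz":0,"jaw":30},{"rx":0,"ry":0,"rz":0,"tx":0,"ty":0,"tz":0,"jaw":30}]'; python3 - <<'E'
from h import *
from fix import *
s=cam('scene');cv2.imwrite('pics/s3.png',cv2.resize(s['img'][130:260,190:330],None,fx=4.5,fy=4.5,interpolation=cv2.INTER_CUBIC)[:,:,::-1])
E
```

```text
time_s: 23.58
tool_pos: [0.5183, -0.0129, 0.1345]
tool_rot: [-179.8, 0.1, 75.8]
force: [-6.6, -2.7, 3.0]
grip_width: 0.0356
time_s: 23.83
tool_pos: [0.5182, -0.0132, 0.1341]
tool_rot: [-179.8, 0.1, 75.8]
force: [-8.1, -2.4, 6.0]
grip_width: 0.0358
```

View pics/s3.png

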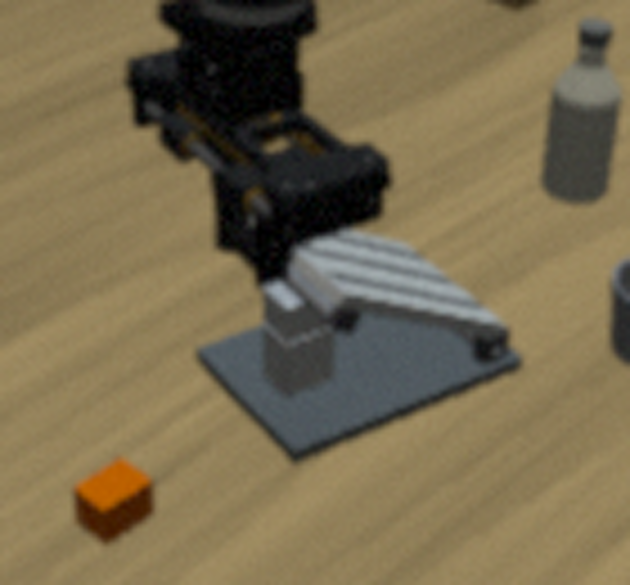

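The roller is on the stack at crop (300,290) and the stack is upright. The force is rising at about 6 N/mm, so press further.

```bash
python3 -m pendant '[{"rx":0,"ry":0,"rz":0,"tx":-0.2,"ty":0,"tz":0.8,"jaw":30},{"rx":0,"ry":0,"rz":0,"tx":0,"ty":0,"tz":0,"jaw":30},{"rx":0,"ry":0,"rz":0,"tx":0,"ty":0,"tz":0,"jaw":30}]'; python3 -m pendant '[{"rx":0,"ry":0,"rz":0,"tx":0,"ty":0,"tz":0.8,"jaw":30},{"rx":0,"ry":0,"rz":0,"tx":0,"ty":0,"tz":0,"jaw":30},{"rx":0,"ry":0,"rz":0,"tx":0,"ty":0,"tz":0,"jaw":30}]'
```

```text
time_s: 24.13
tool_pos: [0.5182, -0.0132, 0.134]
tool_rot: [-179.8, 0.1, 75.8]
force: [-9.7, -1.8, 10.4]
grip_width: 0.0353
time_s: 24.38
tool_pos: [0.5182, -0.0132, 0.1339]
tool_rot: [-179.8, 0.1, 75.8]
force: [-12.7, -2.6, 15.7]
grip_width: 0.0357
```

```bash
python3 -m pendant '[{"rx":0,"ry":0,"rz":0,"tx":0,"ty":0,"tz":0.3,"jaw":30},{"rx":0,"ry":0,"rz":0,"tx":0,"ty":0,"tz":0,"jaw":30},{"rx":0,"ry":0,"rz":0,"tx":0,"ty":0,"tz":0,"jaw":30},{"rx":0,"ry":0,"rz":0,"tx":0,"ty":0,"tz":0,"jaw":30},{"rx":0,"ry":0,"rz":0,"tx":0,"ty":0,"tz":0,"jaw":30},{"rx":0,"ry":0,"rz":0,"tx":0,"ty":0,"tz":0,"jaw":30},{"rx":0,"ry":0,"rz":0,"tx":0,"ty":0,"tz":0,"jaw":30},{"rx":0,"ry":0,"rz":0,"tx":0,"ty":0,"tz":0,"jaw":30}]'; python3 -c "
from h import *
c=cam('wrist');save(c,'w9.png')"
```

```text
time_s: 25.05
tool_pos: [0.5182, -0.0133, 0.1339]
tool_rot: [-179.7, 0.1, 75.8]
force: [-13.8, -2.3, 18.0]
grip_width: 0.0355
```

View pics/w9.png

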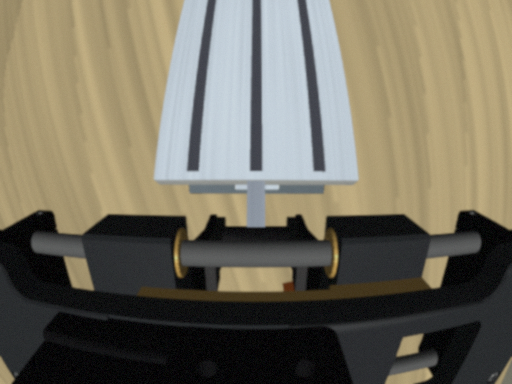

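Pressed at 18 N for 0.6 s with the plate steady. Unload, open, and withdraw upwards.

```bash
python3 -m pendant '[{"rx":0,"ry":0,"rz":0,"tx":0,"ty":0,"tz":-1,"jaw":30},{"rx":0,"ry":0,"rz":0,"tx":0,"ty":0,"tz":-1,"jaw":30},{"rx":0,"ry":0,"rz":0,"tx":0,"ty":0,"tz":0,"jaw":30}]'; python3 -m pendant '[{"rx":0,"ry":0,"rz":0,"tx":0,"ty":0,"tz":0,"jaw":75},{"rx":0,"ry":0,"rz":0,"tx":0,"ty":0,"tz":0,"jaw":75},{"rx":0,"ry":0,"rz":0,"tx":0,"ty":0,"tz":0,"jaw":75},{"rx":0,"ry":0,"rz":0,"tx":0,"ty":0,"tz":0,"jaw":75}]';  python3 -m pendant '[{"rx":0,"ry":0,"rz":0,"tx":0,"ty":0,"tz":-10,"jaw":75},{"rx":0,"ry":0,"rz":0,"tx":-5,"ty":0,"tz":-20,"jaw":75},{"rx":0,"ry":0,"rz":0,"tx":-10,"ty":0,"tz":-30,"jaw":75},{"rx":0,"ry":0,"rz":0,"tx":-10,"ty":0,"tz":-30,"jaw":75},{"rx":0,"ry":0,"rz":0,"tx":-10,"ty":0,"tz":-30,"jaw":75},{"rx":0,"ry":0,"rz":0,"tx":0,"ty":0,"tz":0,"jaw":75},{"rx":0,"ry":0,"rz":0,"tx":0,"ty":0,"tz":0,"jaw":75},{"rx":0,"ry":0,"rz":0,"tx":0,"ty":0,"tz":0,"jaw":75}]';python3 - <<'E'
from h import *
from fix import *
e=np.array([-d[1],d[0]])
c=cam('wrist');save(c,'w10.png')
for n in('scene','top'):
    s=cam(n); P=pts(s); x,y,z=np.moveaxis(P,-1,0); q=P[...,:2]*1000-H; fx=q@d; fy=q@e; z=z*1000
    k=(fx>25)&(fx<115)&(abs(fy)<45)&(z>35)&(s['img'].max(-1)>80)
    # exclude base / underside
    a,b=np.polyfit(fx[k],z[k],1); r=abs(z-a*fx-b)<4; k&=r; a,b=np.polyfit(fx[k],z[k],1); print(n,'plate',k.sum(),'deg',np.degrees(np.arctan(a)),'off',b-20)
    k=(z>81)&(z<94)&(fx>138)&(fx<170)&(abs(fy)<30); print('mid top',k.sum(),fx[k].max() if k.any() else 0,np.percentile(fy[k],[5,95]) if k.any() else 0,np.median(z[k]))
s=cam('scene');cv2.imwrite('pics/s4.png',cv2.resize(s['img'][130:260,190:360],None,fx=4.5,fy=4.5,interpolation=cv2.INTER_CUBIC)[:,:,::-1])
E
```

```text
time_s: 25.35
tool_pos: [0.5182, -0.0131, 0.1342]
tool_rot: [-179.8, 0.1, 75.8]
force: [-6.5, -1.9, 4.2]
grip_width: 0.0355
time_s: 25.68
tool_pos: [0.5206, -0.012, 0.1344]
tool_rot: [179.9, -0.0, 75.8]
force: [0.0, 0.7, 0.7]
grip_width: 0.0545
time_s: 26.35
tool_pos: [0.5111, -0.0459, 0.2541]
tool_rot: [180.0, -0.0, 75.8]
force: [0.3, 0.1, -0.5]
grip_width: 0.075
scene plate 240 deg 30.121305049529518 off 23.58609271827858
mid top 43 149.92718025255547 [-12.66389919  17.94963004] 86.11179608100716
top plate 893 deg 29.924466231394536 off 25.628875861309936
mid top 26 148.24684697825245 [-12.69443092  16.28289947] 87.58645040010177
```

View pics/s4.png

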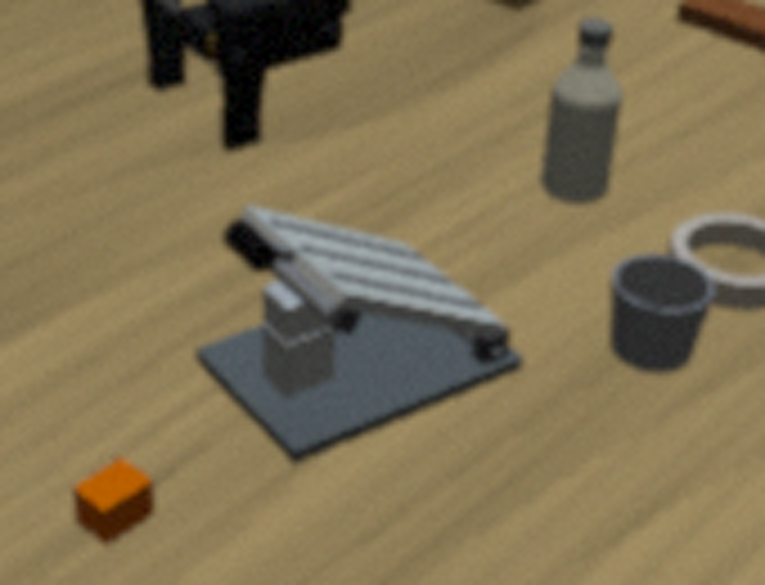

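View pics/w10.png

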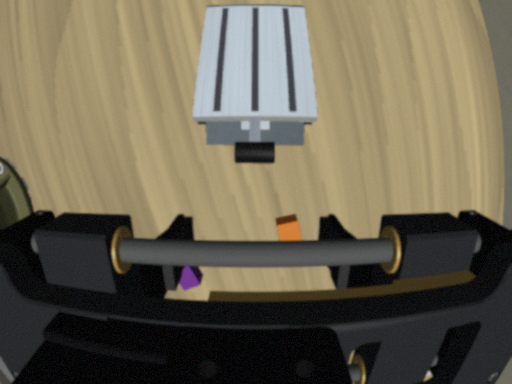

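The plate reads 30.1° (scene) and 29.9° (top). The stack's outer edge is at x≈149 mm, so its centre is at about 129 mm. The gripper is clear and the bystanders are in place, so I'm handing in.

```bash
python3 -c "
from cell import env
print(env.sign_off())"
```

```text
the job is handed in; nothing more can be done
None
```

The angle table is set at 30 degrees, resting on the tall block with the middle block on top, and I handed the job in at about 26.5 s. No verdict came back, so this rests on my own checks.

- **Steps:** I raised the plate by its handle to about 78° and set the tall block on the base, then the middle block on it. I lowered the plate with the handle gripped, at about 0.6 rad/s or slower. I pressed down to 18 N at the wrist and held it for about 0.6 s, a little over the 15 N asked. Then I unloaded, opened the gripper and withdrew.
- **Plate:** after release it measured 30.1° in the scene camera and 29.9° in the top camera.
- **Stack:** it looks upright, with its centre about 129 mm from the hinge and 2–4 mm off the middle.
- **Surroundings:** the gripper is clear of everything. In the last pictures the glue bottle, tape roll and cup looked where they were, judged by eye.
- **Disagreement on the way:** one tool position reading above the stack was off by about 7 mm while the arm was still settling. I corrected it before setting the middle block down.
- **Not measured:** I had no reading of the contact force between plate and stack. The 18 N is the wrist force at the handle.

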